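# Touch off a clamped gearbox housing, then dowel it

## Task

Take the steel locating pin out of its wooden holder and find the clamped grey gearbox housing by touch: rest the side of the pin's shaft gently, for about a second each time, against the long side without clamps, first near the dowel-hole end and then near the bearing-ring end, and then against the middle of the end face at the bearing-ring end. Then lower the pin into the dowel hole in the top of the housing until it stands on the bottom, and let go of it. Never press on the housing or its plate, with pin or fingers, with more than about 10 N, and leave the jar, the tape and the tray where they are.

Things in the scene. Friction and masses are not known exactly. Their poses are not given: they have to be found in the camera images.
- plate: Aluminium fixture plate 220 x 160 x 12 mm, fixed. Origin: centre of its underside; x along its length, z up. On it the grey cast housing, 120 (x) x 64 (y) x 45 mm high, top 57 mm above the table, is clamped by eye: rigidly held, but up to 8 mm off centre in plate x and in y and turned up to 0.05 rad about the upright axis through its centre. Its own pose is not measured: find it by touch.
- nom_hole (a point): Where the mouth of the dowel hole would be if the housing sat exactly centred and parallel on the plate: housing x = +35, y = 0 mm, on its top. Fixed to the plate. The hole is round, 14 mm wide, upright, blind, 30 mm deep (bottom 27 mm above the table). The raised bearing ring, 48 mm wide and 8 mm high, is on the top towards the other end, at x = -22 mm.
- nom_a (a point): Nominal first touch point, fixed to the plate: on the unclamped long side, near the dowel-hole end, x = +40, y = -32 mm, 35 mm above the table. The face is flat, upright and hard and looks to plate -y; approach it towards +y at 10 mm/s or slower. Anywhere from 15 mm off the middle of this side to its corner will do.
- nom_b (a point): Nominal second touch point, fixed to the plate: same face, near the bearing-ring end, x = -40, y = -32 mm, 35 mm above the table. Two steel toe clamps hold the opposite, +y, side (x = -56 to +31, y = +24 to +64 mm, up to 76 mm above the table).
- nom_c (a point): Nominal third touch point, fixed to the plate: middle of the end face at the bearing-ring end, x = -60, y = 0 mm, 35 mm above the table. The face is flat, upright and hard and looks to plate -x; approach it towards +x. Anywhere within 15 mm of the middle of the face will do.
- pin: Loose steel locating pin, 0.1 to 0.16 kg: round shaft 12 mm in diameter, 75 mm long, its last 4 mm narrowing to a flat 8 mm wide foot, under a square dark head 22 x 22 x 34 mm high by which it is held. Origin at the centre of the foot, z up the axis, x and y square to the head's faces; head 75 to 109 mm above the origin. It starts upright in the holder, its tip 10 mm above the table.
- pin_tip (a point): The centre of the foot of the pin (its lower end), on its axis (the same point as the origin of the pin).
- holder: Light wooden block 70 x 70 x 40 mm high fixed to the table, with one upright blind hole in its middle, 13.5 mm wide and 30 mm deep, in which the pin stands. Origin: centre of its underside.
- jar: Bystander: glass jar with a black cap, 72 mm in diameter, 100 mm high, standing. Origin: centre of its underside.
- tape: Bystander: bare cardboard tape ring 90 mm in diameter, 22 mm high, lying flat. Origin: centre of its underside.
- tray: Bystander: clear plastic tray 120 x 160 x 60 mm with circuit boards in it. Origin: centre of its underside.
There are look-alikes about, which are no part of the job. Of the things that look like the pin, the larger one is meant.

How it is judged (in metres and radians):
On the way, in this order (a step that is already met when the one before it is completed fails the run):
1. the pin rests with more than 0.8 N against the unclamped long side near the dowel-hole end (contact force between pin and plate above 0.8 N and x of pin_tip in the frame of plate between 0.005 and 0.08 m and y of pin_tip in the frame of plate between -0.065 and -0.022 m and z of pin_tip in the frame of plate between 0.014 and 0.052 m), for 0.3 s.
2. the pin rests with more than 0.8 N against the same side near the bearing-ring end (contact force between pin and plate above 0.8 N and x of pin_tip in the frame of plate between -0.08 and -0.005 m and y of pin_tip in the frame of plate between -0.065 and -0.022 m and z of pin_tip in the frame of plate between 0.014 and 0.052 m), for 0.3 s.
3. the pin rests with more than 0.8 N against the middle of the bearing-ring end face (contact force between pin and plate above 0.8 N and x of pin_tip in the frame of plate between -0.09 and -0.05 m and y of pin_tip in the frame of plate between -0.026 and 0.026 m and z of pin_tip in the frame of plate between 0.014 and 0.052 m), for 0.3 s.
At the end, for the whole second after the job is handed in: The pin stands in the housing's dowel hole, its tip within 4 mm of the hole's bottom (below 31 mm above the plate's underside), upright within 0.12 rad, at rest and let go (z of pin_tip in the frame of plate between 0.02 and 0.031 m and x of pin_tip in the frame of plate between 0.018 and 0.052 m and y of pin_tip in the frame of plate between -0.018 and 0.018 m and angle between pin's own z axis and vertical below 0.12 rad and linear speed of pin below 0.02 m/s and contact force between pin and plate above 0.2 N); the robot touches nothing.
It fails at once if the pin presses on the housing or its plate with more than 12 N (contact force between pin and plate above 12 N).
It fails at once if the fingers press on the housing or its plate with more than 12 N (contact force between the fingers and plate above 12 N).
It fails at once if the jar is moved by more than 15 mm (distance of jar from where it was at the start of the episode above 0.015 m).
It fails at once if the tape is moved by more than 15 mm (distance of tape from where it was at the start of the episode above 0.015 m).
It fails at once if the tray is moved by more than 15 mm (distance of tray from where it was at the start of the episode above 0.015 m).
It also fails if it takes over 72 s, if anything falls off the work surface, if the arm or the gripper's body presses on something with over 40 N, if the wrist force passes 120 N, or if a joint passes its speed limit or range.

## Robot

A 6-joint arm with a two-finger parallel gripper is mounted at the origin on the work surface. World frame = base frame: x ahead of the robot, y to its left, z up, the work surface at z = 0. Lengths are in m, angles in degrees, forces in N, time in s.
With the tool pointing down it reaches from about 0.375 to 0.9 m from the base axis. Payload 3.1 kg.
Tool frame: the origin (TCP) lies at the very end of the fingers, on their centre line; the grasp point (between the pads) lies 19 mm behind it; z points along the fingers, y is the direction in which the jaws open and shut (so a half turn about z gives the same grasp; the last joint's range is limited). The gripper opens to 87 mm and grips with 3 to 60 N. Pads are 19 mm wide; open, the fingers measure 117 mm over their backs; the gripper's body (75 mm by 190 mm) begins 51 mm behind the grasp point.
Start: joints at [-76.404, 30.224, 82.088, -0, 67.689, -10.227], TCP at [0.252, -0.572, 0.223] pointing down, gripper open.
Joint ranges: [-176.69, 176.69], [-43.24, 126.21], [12.49, 139.97], [-82, 262], [0, 151.66], [-163.58, 163.58]. Speed limits (degrees/s): [159.86, 159.86, 180, 180, 180, 180].

## Interface

Orientations are given as a 3x3 rotation matrix whose columns are the frame's x, y, z axes.
In Python, from rig import read_state, capture, hand_in gives the robot as it stands. The module is installed in compiled form; this text tells all that it offers.
- The arm moves only by the tool send_rows, never from a script. Its argument "moves" is one flat list of numbers, 7 for each row, row after row: the turn, a rotation vector about the world's x, y, z in degrees, then the shift along the world's x, y, z in cm, then the gripper's target within -1 to 1 (fully open at 1, half-way at 0, shut at -1). In form: [rx, ry, rz, tx, ty, tz, hand, rx, ry, rz, tx, ty, tz, hand, ...]. A call has 1 to 20 rows; each row shifts and turns the commanded pose from where the row before left it; what a row does not reach is not made up. A row lasts 1/10 s, in which the tool goes at most 50 mm and 8.59 degrees, less where a joint would pass 70% of its speed; a pose out of reach is approached as far as the arm can. A call with a gripper value outside its range is refused whole. The fingers move at their own pace and stop on an object; the grip force is fixed at half the most. Time passes only in rows, so rows that do not move let the fingers close. It gives the time, the measured TCP pose, the force and the opening at its end, in the units of the state.
- read_state(): the state, without advancing time (a new reading comes with each control period).
- capture(name): name is "scene" or "top" or "wrist"; returns a dict with "pixels" (420x560x3 uint8, red, green, blue), "vertical_fov" (degrees; the focal length in pixels is half the picture's height over the tangent of half this angle, whatever the lens; pixels are square), "cx", "cy" (the principal point, pixels), "rvec" (rotation vector, rad) and "tvec" (3), from world to camera coordinates, as OpenCV has them. Camera axes: x right, y down, z forward; pixel columns grow to the right and rows downward; lengths in m; the calibration is good to about 2 mm. The wrist camera is an equidistant fisheye: a pixel r from the principal point sees the ray r / f radians off the axis. A picture is of the moment at which its call begins. There is no depth.
- hand_in(): hands the job in, once; it reports no verdict.
The state is a dict: "time_s": time; "joint_positions": joint angles; "qvel": joint speeds; "tau": joint torques, N m; "position": TCP position; "tcp_rot": TCP orientation; "force": force on the tool from outside, world axes, zero at the start; "moment": the same for the moment, N m; "opening": opening from 0.0 (shut) to 1.0 (fully open).
Only numpy, scipy, OpenCV 4.12 (cv2) and the standard library are available. Lean on these libraries where they do the work, as an engineer would, in place of code of your own. Each camera call takes 0.05 s, during which the arm holds its last target.

## Working session

There is one attempt and no reset: what is moved stays moved. The work goes in short steps, Python scripts to look and compute and a tool call to move; the robot and the scene stay as the last step left them, time stands still between calls to the robot, and variables do not carry over. Pictures are saved under pics/ and viewed, and the job is handed in when it is done.

Besides the shell and the picture viewer there is one more tool, called after "Call:" as name(argument=value, ...) on one line, values as JSON. send_rows: Moves the arm, as the interface text tells. Its arguments: {"type":"object","properties":{"moves":{"type":"array","items":{"type":"number"}}},"required":["moves"]}

```bash
mkdir -p pics
python3 - <<'E'
from rig import read_state, capture
import cv2,pickle
print(read_state())
d={}
for n in("scene","top","wrist"):
    c=capture(n);d[n]=c
    cv2.imwrite(f"pics/{n}0.png",c["pixels"][:,:,::-1])
    print(n,{k:v for k,v in c.items() if k!="pixels"})
pickle.dump(d,open("c0.pkl","wb"))
E
```

```text
{'time_s': 0.0, 'joint_positions': array([-7.64038574e+01,  3.02784781e+01,  8.21585812e+01, -1.29233363e-04,
        6.76875038e+01, -1.02271220e+01]), 'qvel': array([ 0.07488844, -0.07395388,  0.02644069,  0.10925495,  0.14601507,
        0.01127688]), 'tau': array([ 2.09993250e-04, -4.40044534e+01, -1.76594424e+01,  6.32050401e-02,
        5.83366491e-02, -1.55919538e-04]), 'position': array([ 0.25229809, -0.57099895,  0.22156467]), 'tcp_rot': array([[ 9.14795487e-01,  4.03917013e-01, -5.13093177e-04],
       [ 4.03917157e-01, -9.14793128e-01,  2.11262138e-03],
       [ 3.83949604e-04, -2.13986364e-03, -9.99997637e-01]]), 'force': array([-0.10793836, -0.13664819,  0.26824627]), 'moment': array([ 0.03062207,  0.05128905, -0.01494929]), 'opening': 1.0001243264813593}
scene {'vertical_fov': 54.0049938174464, 'cx': 278.8794729298607, 'cy': 212.42426243430634, 'rvec': array([ 2.17683351,  0.7474984 , -0.32698259]), 'tvec': array([-0.43432636, -0.15318802,  1.21558229])}
top {'vertical_fov': 55.19688738255836, 'cx': 278.0687291573788, 'cy': 213.1563306886047, 'rvec': array([ 2.09098959, -2.12434685,  0.23414187]), 'tvec': array([0.01150937, 0.55734986, 0.77165172])}
wrist {'vertical_fov': 65.70646984690485, 'cx': 277.70314578347836, 'cy': 208.9242272965784, 'rvec': array([-2.43477401,  1.58703608,  0.2205066 ]), 'tvec': array([-0.62422634, -0.03259951,  0.39073353])}
```

View pics/scene0.png

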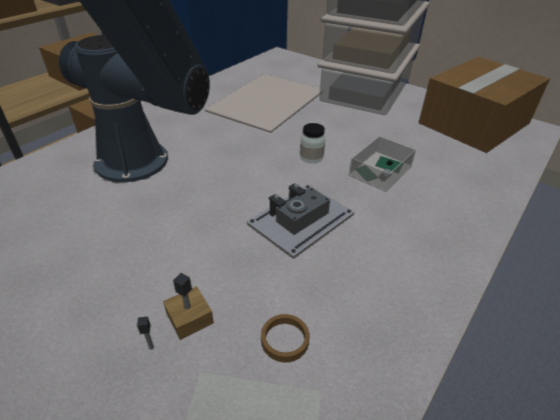

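View pics/top0.png

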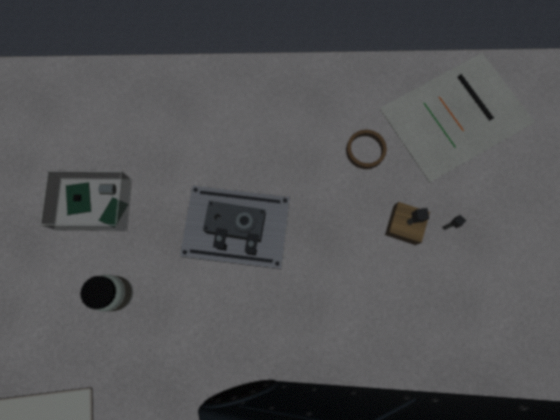

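View pics/wrist0.png

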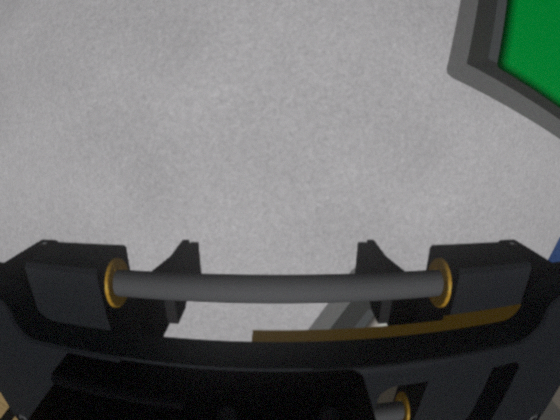

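The scene camera shows the plate with the housing near (300,215), the holder with the pin at (188,310) and a small look-alike pin at (146,330). In the top view the plate is at (236,227), its clamps on the side nearer the robot, and the holder is at (408,222). The gripper is not yet over either. Next I'll measure.

```bash
cat > h.py <<'E'
import numpy as np,cv2,pickle
def cam(c,fish=False):
    f=(c["pixels"].shape[0]/2)/np.tan(np.radians(c["vertical_fov"]/2))
    R,_=cv2.Rodrigues(np.array(c["rvec"]));t=np.array(c["tvec"])
    return f,R,t,-R.T@t
def ray(c,p,fish=False):
    f,R,t,o=cam(c);d=np.array([p[0]-c["cx"],p[1]-c["cy"]])
    if fish:
        r=np.hypot(*d);th=r/f;v=np.array([*(d/max(r,1e-9)*np.sin(th)),np.cos(th)])
    else: v=np.array([*(d/f),1.])
    return o,R.T@(v/np.linalg.norm(v))
def onz(c,p,z,fish=False):
    o,v=ray(c,p,fish);return o+v*(z-o[2])/v[2]
def proj(c,P,fish=False):
    f,R,t,o=cam(c);q=R@np.array(P)+t
    if fish:
        r=np.hypot(q[0],q[1]);th=np.arctan2(r,q[2]);return np.array([c["cx"],c["cy"]])+q[:2]/max(r,1e-9)*f*th
    return np.array([c["cx"],c["cy"]])+q[:2]/q[2]*f
def tri(rs):
    A=np.zeros((3,3));b=np.zeros(3)
    for o,v in rs:
        M=np.eye(3)-np.outer(v,v);A+=M;b+=M@o
    return np.linalg.solve(A,b)
def crop(c,x0,y0,x1,y1,s,name,gain=1.0):
    im=c["pixels"][y0:y1,x0:x1,::-1];im=np.clip(im*gain,0,255).astype(np.uint8)
    cv2.imwrite(name,cv2.resize(im,None,fx=s,fy=s,interpolation=cv2.INTER_CUBIC))
E
python3 - <<'E'
from h import *
d=pickle.load(open("c0.pkl","rb"))
crop(d["top"],170,170,310,280,5,"pics/t_plate.png",1.8)
crop(d["top"],370,180,480,260,7,"pics/t_hold.png",1.8)
crop(d["scene"],235,170,365,260,6,"pics/s_plate.png",1.5)
crop(d["scene"],120,260,230,350,7,"pics/s_hold.png",1.5)
print(cam(d["top"])[3],cam(d["scene"])[3])
E
```

```text
[0.37743369 0.00685661 0.8739076 ] [ 0.96083347 -0.55055614  0.6807593 ]
```

View pics/t_plate.png

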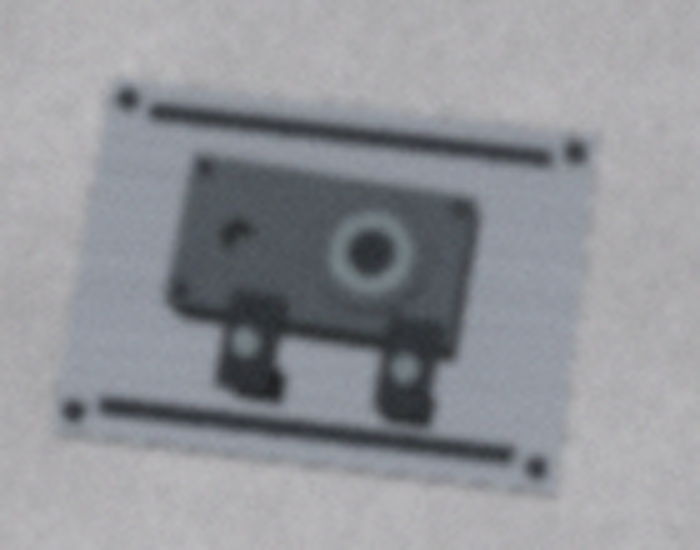

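View pics/t_hold.png

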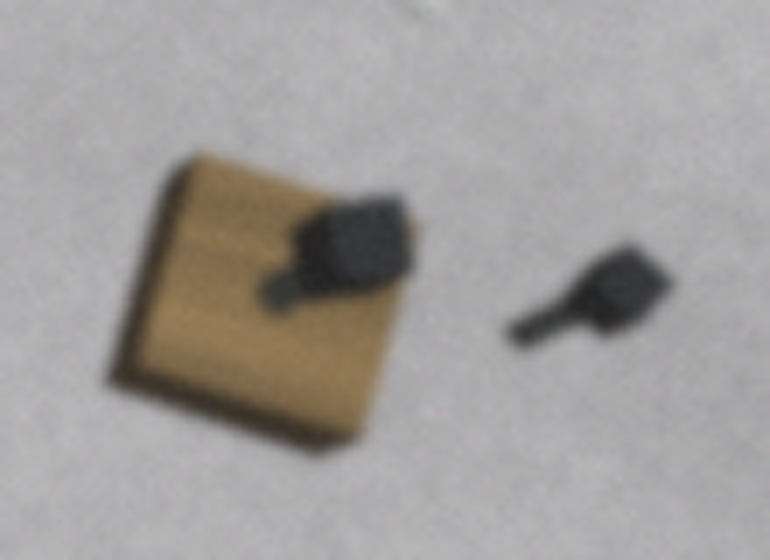

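View pics/s_plate.png

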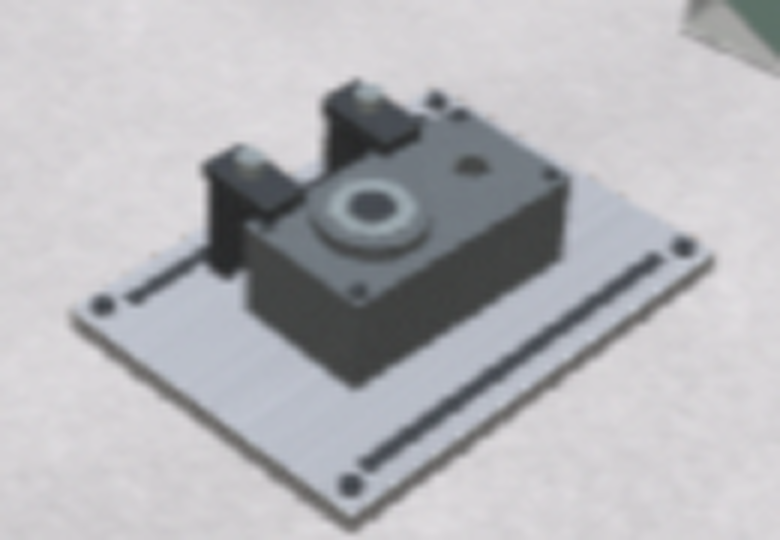

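View pics/s_hold.png

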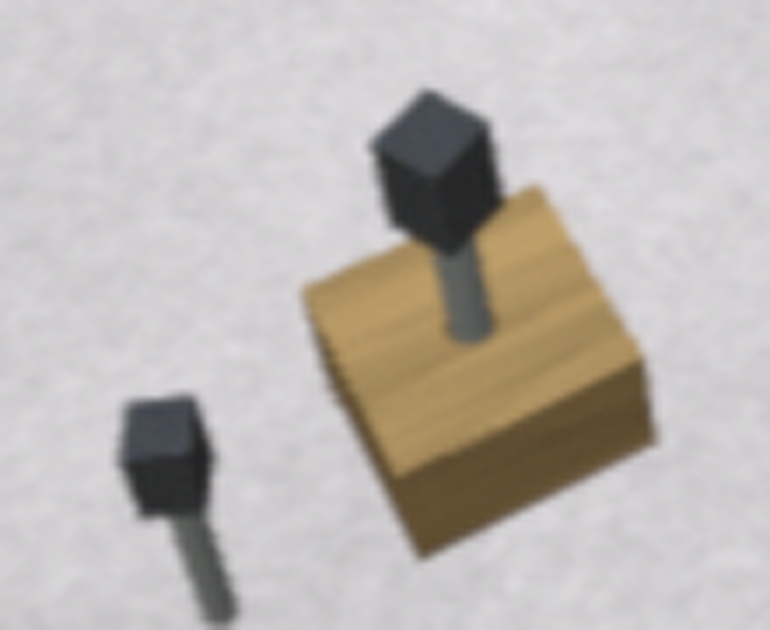

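Run:
```python
from h import *
d=pickle.load(open("c0.pkl","rb"));T,S=d["top"],d["scene"]
o=lambda p,x0,y0,s:(x0+(p[0]+.5)/s-.5,y0+(p[1]+.5)/s-.5)
tp=[o(p,170,170,5) for p in[(127,97),(574,150),(73,409),(536,466)]]   # +x-y, -x-y, +x+y, -x+y
sp=[o(p,235,170,6) for p in[(683,246),(349,485),(436,101),(102,304)]]
for nm,c,P in(("top",T,tp),("scene",S,sp)):
    W=np.array([onz(c,p,.012) for p in P])
    xd=(W[0]-W[1]+W[2]-W[3]);yd=(W[2]-W[0]+W[3]-W[1])
    print(nm,W.mean(0).round(4),np.degrees(np.arctan2(xd[1],xd[0])).round(2),np.degrees(np.arctan2(yd[1],yd[0])).round(2)-90,np.linalg.norm(xd)/2,np.linalg.norm(yd)/2)
# plate corners
tc=[o(p,170,170,5) for p in[(112,82),(598,133),(55,432),(556,492)]]
sc=[o(p,235,170,6) for p in[(716,258),(352,520),(430,95),(72,316)]]
for c,P in((T,tc),(S,sc)):
    W=np.array([onz(c,p,.012) for p in P]);xd=(W[0]-W[1]+W[2]-W[3]);print("corners",W.mean(0).round(4),np.degrees(np.arctan2(xd[1],xd[0])).round(2),np.linalg.norm(xd)/2)
# hole
print("hole",onz(T,o((238,234),170,170,5),.057),onz(S,o((471,166),235,170,6),.057))
print("ring",onz(T,o((371,252),170,170,5),.065),onz(S,o((371,207),235,170,6),.065))
# housing top corners
for n,p,q in(("+x-y",(197,155),(570,182)),("-x-y",(478,203),(357,303))):
    print(n,onz(T,o(p,170,170,5),.057),onz(S,o(q,235,170,6),.057))
# pin
hs=[o(p,120,260,7) for p in[(428,90),(491,125),(433,182),(372,147)]]
W=np.array([onz(S,p,.119) for p in hs]);print("head S",W.mean(0).round(4),[np.degrees(np.arctan2(*(W[(i+1)%4]-W[i])[[1,0]])).round(1) for i in range(4)],[np.linalg.norm(W[(i+1)%4]-W[i]).round(4) for i in range(4)])
ht=[o(p,370,180,7) for p in[(336,210),(403,195),(413,268),(352,284)]]
W=np.array([onz(T,p,.119) for p in ht]);print("head T",W.mean(0).round(4),[np.degrees(np.arctan2(*(W[(i+1)%4]-W[i])[[1,0]])).round(1) for i in range(4)],[np.linalg.norm(W[(i+1)%4]-W[i]).round(4) for i in range(4)])
print("shaft@.04",onz(S,o((470,328),120,260,7),.04),onz(T,o((272,298),370,180,7),.04))
bt=[o(p,370,180,7) for p in[(203,153),(418,225),(360,438),(137,368)]]
bs=[o(p,120,260,7) for p in[(303,288),(540,185),(642,357),(400,474)]]
for c,P in((T,bt),(S,bs)):
    W=np.array([onz(c,p,.04) for p in P]);print("holder",W.mean(0).round(4),[np.degrees(np.arctan2(*(W[(i+1)%4]-W[i])[[1,0]])).round(1) for i in range(4)])
print(d["wrist"]["tvec"],cam(d["wrist"])[3],cam(d["wrist"])[1])
```

```text
top [0.543  0.0968 0.012 ] 82.11 82.19 0.20058380691412514 0.14045335594502642
scene [0.5416 0.0967 0.012 ] 81.87 82.05000000000001 0.2001116360207544 0.13993313497952603
corners [0.5414 0.0955 0.012 ] 82.61 0.21720508609252645
corners [0.5457 0.091  0.012 ] 82.0 0.21555512831142246
hole [0.55341883 0.12928358 0.057     ] [0.55441419 0.12700567 0.057     ]
ring [0.54327531 0.07333126 0.065     ] [0.54333054 0.07242972 0.065     ]
+x-y [0.58757224 0.14703827 0.057     ] [0.59146703 0.14325399 0.057     ]
-x-y [0.56507984 0.02940843 0.057     ] [0.56722409 0.03065995 0.057     ]
head S [ 0.5421 -0.2761  0.119 ] [np.float64(5.1), np.float64(-84.0), np.float64(-174.9), np.float64(98.2)] [np.float64(0.0212), np.float64(0.0216), np.float64(0.0204), np.float64(0.0216)]
head T [ 0.5391 -0.2765  0.119 ] [np.float64(-78.2), np.float64(-177.9), np.float64(103.8), np.float64(6.8)] [np.float64(0.0193), np.float64(0.0206), np.float64(0.0177), np.float64(0.021)]
shaft@.04 [ 0.54153976 -0.27654634  0.04      ] [ 0.5383094  -0.27301957  0.04      ]
holder [ 0.5392 -0.2754  0.04  ] [np.float64(-110.3), np.float64(159.9), np.float64(71.1), np.float64(-20.9)]
holder [ 0.5406 -0.275   0.04  ] [np.float64(69.2), np.float64(-20.6), np.float64(-109.9), np.float64(160.2)]
[-0.62422634 -0.03259951  0.39073353] [ 0.31967434 -0.54222855  0.38365409] [[ 0.40334882 -0.91504345 -0.0022849 ]
 [-0.88100568 -0.38901737  0.26924799]
 [-0.24726247 -0.10658785 -0.96306817]]
```

The plate centre is about (0.5425, 0.0967), x axis at 82.0°. The pin is at about (0.5405, -0.2757), its head faces at about 7°. Moving above the pin with the jaws roughly along world x, clear of the look-alike.

Call:
send_rows(moves=[0,0,4.88,1.923,1.967,0,0.3,0,0,4.88,1.923,1.967,0,0.3,0,0,4.88,1.923,1.967,0,0.3,0,0,4.88,1.923,1.967,0,0.3,0,0,4.88,1.923,1.967,0,0.3,0,0,4.88,1.923,1.967,0,0.3,0,0,4.88,1.923,1.967,0,0.3,0,0,4.88,1.923,1.967,0,0.3,0,0,4.88,1.923,1.967,0,0.3,0,0,4.88,1.923,1.967,0,0.3,0,0,4.88,1.923,1.967,0,0.3,0,0,4.88,1.923,1.967,0,0.3,0,0,4.88,1.923,1.967,0,0.3,0,0,4.88,1.923,1.967,0,0.3,0,0,4.88,1.923,1.967,0,0.3,0,0,0,0,0,0,0.3,0,0,0,0,0,0,0.3])

```text
time_s: 1.85
position: [0.5408, -0.2762, 0.2222]
tcp_rot: [[-0.123, 0.992, -0.001], [0.992, 0.123, -0.0], [0.0, -0.001, -1.0]]
force: [0.3, -1.0, 0.7]
opening: 0.645
```

Run:
```python
from rig import read_state, capture
import cv2,pickle
s=read_state();print(s["position"],s["tcp_rot"].round(4),s["joint_positions"],s["force"])
c=capture("wrist");pickle.dump((c,s),open("w1.pkl","wb"));cv2.imwrite("pics/w1.png",c["pixels"][:,:,::-1])
```

```text
[ 0.54080497 -0.27624474  0.22216447] [[-1.229e-01  9.924e-01 -1.100e-03]
 [ 9.924e-01  1.229e-01 -0.000e+00]
 [ 1.000e-04 -1.100e-03 -1.000e+00]] [-3.75702237e+01  2.88911156e+01  8.47120313e+01 -4.22740003e-02
  6.64445185e+01 -4.46152478e+01] [ 0.26267682 -1.0191067   0.68890405]
```

View pics/w1.png

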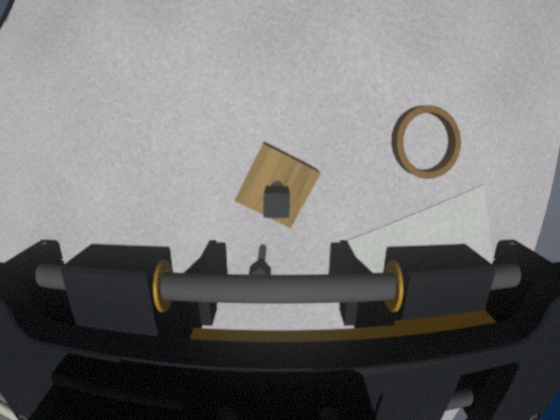

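The wrist view shows the holder at (278,185) with the pin head at (277,202), the look-alike at (261,262) between the fingers' images, and the tape at (427,141).

Run:
```python
from h import *
c,s=pickle.load(open("w1.pkl","rb"))
crop(c,220,130,340,290,5,"pics/w1c.png",1.3)
print(cam(c)[3])
for z in(.10,.119): print(proj(c,[.5405,-.2757,z],True))
```

```text
[ 0.53170125 -0.20364257  0.38414461]
[277.94194792 201.62918108]
[277.93459431 207.19282854]
```

View pics/w1c.png

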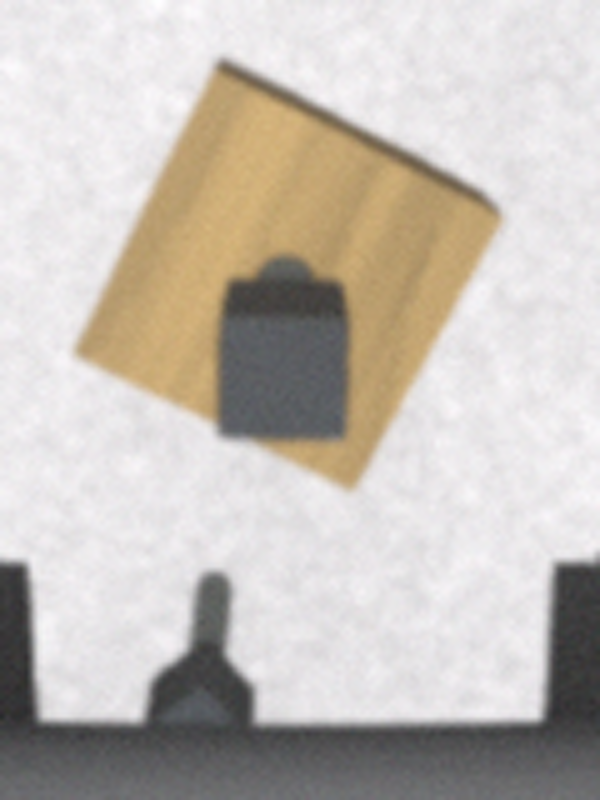

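Run:
```python
from h import *
c,s=pickle.load(open("w1.pkl","rb"))
P=[(220+(u+.5)/5-.5,130+(v+.5)/5-.5) for u,v in[(222,316),(350,318),(348,437),(219,437)]]
W=np.array([onz(c,p,.119,True) for p in P]);print(W.mean(0),[np.degrees(np.arctan2(*(W[(i+1)%4]-W[i])[[1,0]])).round(1) for i in range(4)],[np.linalg.norm(W[(i+1)%4]-W[i]).round(4) for i in range(4)])
P=[(220+(u+.5)/5-.5,130+(v+.5)/5-.5) for u,v in[(222,60),(500,216),(352,491),(77,353)]]
W=np.array([onz(c,p,.04,True) for p in P]);print(W.mean(0))
x=s["tcp_rot"][:,0];print(np.degrees(np.arctan2(x[1],x[0])))
```

```text
[ 0.53911414 -0.27404048  0.119     ] [np.float64(6.1), np.float64(-83.4), np.float64(-173.0), np.float64(95.0)] [np.float64(0.0214), np.float64(0.0208), np.float64(0.022), np.float64(0.0212)]
[ 0.53937821 -0.27392146  0.04      ]
97.0619313689242
```

Call:
send_rows(moves=[0,0,-0.6,-0.08,0.12,-1.4,0.3,0,0,0,0,0,-2.0,0.3,0,0,0,0,0,-2.0,0.3,0,0,0,0,0,-2.0,0.3,0,0,0,0,0,-2.0,0.3,0,0,0,0,0,-2.0,0.3,0,0,0,0,0,-1.4,0.3,0,0,0,0,0,-1.0,0.3,0,0,0,0,0,0,0.3,0,0,0,0,0,0,0.3])

```text
time_s: 2.9
position: [0.5403, -0.276, 0.0849]
tcp_rot: [[-0.111, 0.994, 0.001], [0.994, 0.111, -0.0], [-0.001, 0.0, -1.0]]
force: [1.1, -0.4, 0.5]
opening: 0.65
```

Run:
```python
from h import *
from rig import read_state, capture
s=read_state();print(s["position"],s["force"],s["opening"])
c=capture("scene");crop(c,120,230,260,350,5,"pics/s2.png",1.4)
```

```text
[ 0.54029848 -0.27595077  0.08490965] [ 1.05085902 -0.3659608   0.45151824] 0.649801947662181
```

View pics/s2.png

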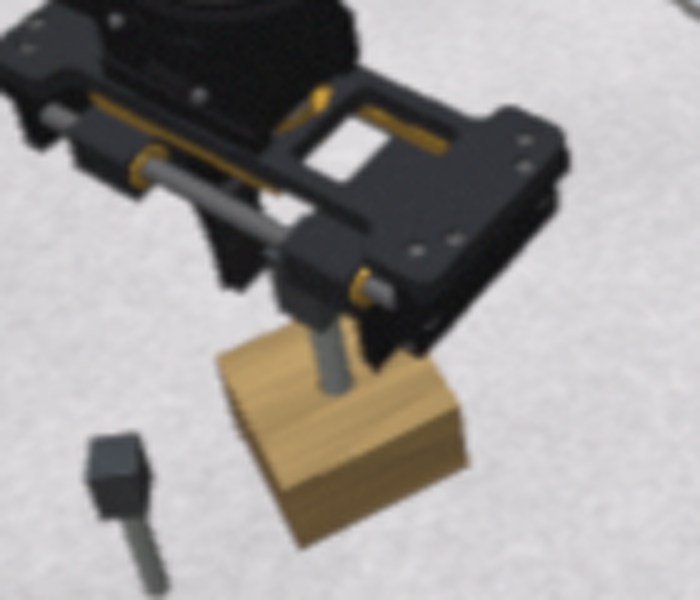

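The pin's head is between the fingers (crop about (320,290)) and the holder is undisturbed. Closing.

Call:
send_rows(moves=[0,0,0,0,0,0,-1,0,0,0,0,0,0,-1,0,0,0,0,0,0,-1,0,0,0,0,0,0,-1,0,0,0,0,0,0,-1,0,0,0,0,0,0,-1,0,0,0,0,0,0,-1,0,0,0,0,0,0,-1])

```text
time_s: 3.75
position: [0.5402, -0.2755, 0.0846]
tcp_rot: [[-0.112, 0.994, 0.0], [0.994, 0.112, -0.0], [-0.0, 0.0, -1.0]]
force: [-0.1, 0.8, 0.5]
opening: 0.253
```

Run:
```python
from rig import read_state
s=read_state();print(s["position"],s["force"],s["opening"]*87,s["moment"])
```

```text
[ 0.54019669 -0.27547453  0.08461814] [-0.10774889  0.8336383   0.46276844] 21.98223180250199 [-0.02929115 -0.13060583  0.01065443]
```

Grasped: the opening is 22.0 mm. Lifting, then over to the staging point for the first touch.

Call:
send_rows(moves=[0,0,0,0,0,1.0,-1,0,0,0,0,0,2.0,-1,0,0,0,0,0,2.5,-1,0,0,0,0,0,2.5,-1,0,0,0,0,0,2.5,-1,0,0,0,0,0,1.0,-1,0,0,0,0,0,0,-1,0,0,0,0,0,0,-1,0,0,0,0,0,0,-1])

```text
time_s: 4.65
position: [0.5392, -0.2748, 0.198]
tcp_rot: [[-0.112, 0.994, -0.003], [0.994, 0.112, 0.002], [0.002, -0.002, -1.0]]
force: [-0.1, -0.4, -1.4]
opening: 0.251
```

Run:
```python
from h import *
from rig import read_state, capture
s=read_state();print(s["position"],s["force"],s["opening"]*87)
c=capture("scene");crop(c,120,200,280,350,4,"pics/s3.png",1.4)
c=capture("wrist");crop(c,180,150,380,330,4,"pics/w3.png",1.4)
```

```text
[ 0.5391846  -0.27480612  0.19795753] [-0.10952212 -0.42879778 -1.43031964] 21.80715449948982
```

View pics/s3.png

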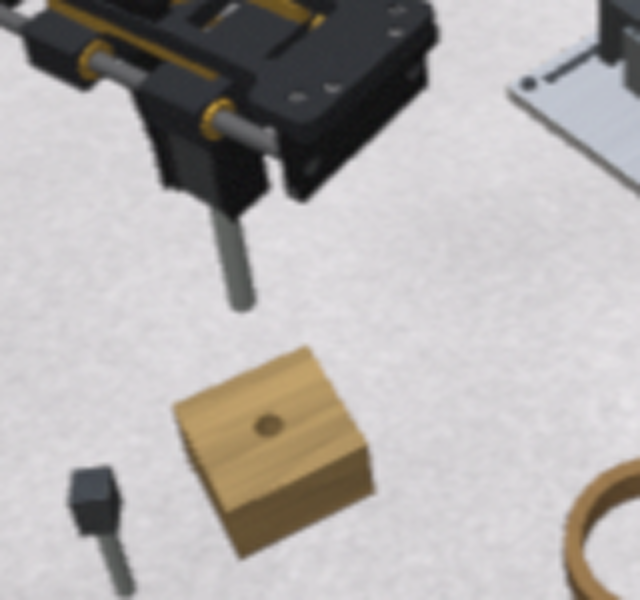

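The pin is out and hangs straight from the jaws, its tip at crop (242,300); the holder is empty. Moving to staging A.

Call:
send_rows(moves=[0,0,0,0.34,2.0,0,-1,0,0,0,0.67,4.0,0,-1,0,0,0,0.67,4.0,0,-1,0,0,0,0.67,4.0,0,-1,0,0,0,0.67,4.0,0,-1,0,0,0,0.67,4.0,0,-1,0,0,0,0.67,4.0,0,-1,0,0,0,0.67,4.0,0,-1,0,0,0,0.67,4.0,0,-1,0,0,0,0.67,4.0,0,-1,0,0,0,0.38,2.3,0,-1,0,0,0,0,0,0,-1,0,0,0,0,0,0,-1,0,0,0,0,0,0,-1,0,0,0,0,0,0,-1])

```text
time_s: 6.25
position: [0.6075, 0.1262, 0.1993]
tcp_rot: [[-0.11, 0.994, -0.001], [0.994, 0.11, -0.0], [-0.0, -0.001, -1.0]]
force: [0.4, -1.1, -0.4]
opening: 0.251
```

Run:
```python
from h import *
from rig import read_state, capture
s=read_state();print(s["position"],s["force"],s["opening"]*87,s["time_s"])
c=capture("wrist");cv2.imwrite("pics/w4.png",c["pixels"][:,:,::-1]);pickle.dump((c,s),open("w4.pkl","wb"))
```

```text
[0.60750176 0.12616651 0.19930686] [ 0.40481476 -1.05349233 -0.40021696] 21.815612103625007 6.25
```

View pics/w4.png

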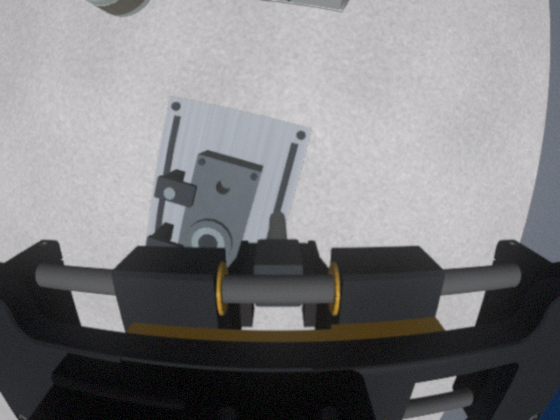

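The wrist view shows the housing's dowel hole at (223,186), ring at (208,240), near-side edge from (262,167) downward, and the pin in the jaws at (278,225).

Run:
```python
from h import *
c,s=pickle.load(open("w4.pkl","rb"))
C=np.array([.5425,.0967]);a=np.radians(82);u=np.array([np.cos(a),np.sin(a)]);v=np.array([-u[1],u[0]])
for n,p,z in(("hole",(223,186),.057),("ring",(208,241),.065),("+x-y",(263,167),.057),("bolt+x+y",(176,106),.012),("bolt+x-y",(301,135),.012)):
    w=onz(c,p,z,True);print(n,w.round(4),((w[:2]-C)@u).round(4),((w[:2]-C)@v).round(4))
```

```text
hole [0.5535 0.1313 0.057 ] 0.0358 -0.006
ring [0.543  0.0761 0.065 ] -0.0204 -0.0034
+x-y [0.5901 0.1536 0.057 ] 0.0629 -0.0392
bolt+x+y [0.4866 0.2056 0.012 ] 0.1 0.0705
bolt+x-y [0.6254 0.1859 0.012 ] 0.0999 -0.0697
```

Call:
send_rows(moves=[0,0,0,0,0,-1.0,-1,0,0,0,0,0,-2.0,-1,0,0,0,0,0,-2.0,-1,0,0,0,0,0,-2.0,-1,0,0,0,0,0,-1.5,-1,0,0,0,0,0,-1.0,-1,0,0,0,0,0,-0.5,-1,0,0,0,0,0,0,-1,0,0,0,0,0,0,-1,0,0,0,0,0,0,-1])

```text
time_s: 7.3
position: [0.6083, 0.1275, 0.1005]
tcp_rot: [[-0.112, 0.994, 0.002], [0.994, 0.112, 0.0], [-0.0, 0.002, -1.0]]
force: [0.4, 0.4, -0.4]
opening: 0.251
```

Run:
```python
from h import *
from rig import read_state, capture
s=read_state();print(s["position"],s["force"],s["opening"]*87,s["time_s"])
for i in range(3):
    c=capture("scene");s=read_state();print(s["position"],s["force"])
crop(c,220,130,400,265,4,"pics/s5.png",1.4)
```

```text
[0.60833046 0.12754669 0.10046109] [ 0.36770587  0.4159027  -0.41117949] 21.84296318783071 7.3
[0.60824723 0.12757213 0.10043524] [ 0.58508872 -0.29240982 -0.83348353]
[0.6081626  0.12760187 0.10036275] [-0.38467209 -0.44535804 -1.33139246]
[0.60801236 0.12761653 0.10023774] [-0.09495642  0.29700328 -0.20707138]
```

View pics/s5.png

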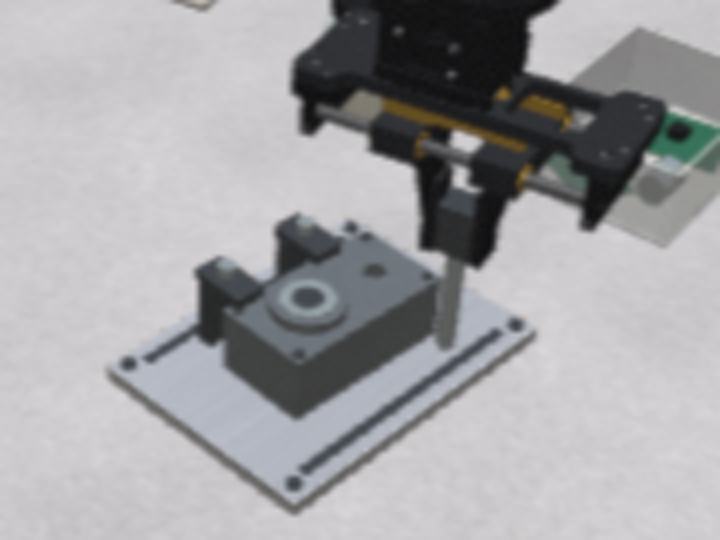

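The pin stands at about 16 mm from the unclamped side near the hole end. Approaching at 10 mm/s for 12 mm.

Call:
send_rows(moves=[0,0,0,-0.099,0.014,0,-1,0,0,0,-0.099,0.014,0,-1,0,0,0,-0.099,0.014,0,-1,0,0,0,-0.099,0.014,0,-1,0,0,0,-0.099,0.014,0,-1,0,0,0,-0.099,0.014,0,-1,0,0,0,-0.099,0.014,0,-1,0,0,0,-0.099,0.014,0,-1,0,0,0,-0.099,0.014,0,-1,0,0,0,-0.099,0.014,0,-1,0,0,0,-0.099,0.014,0,-1,0,0,0,-0.099,0.014,0,-1])

```text
time_s: 8.65
position: [0.5957, 0.1292, 0.0995]
tcp_rot: [[-0.112, 0.994, -0.0], [0.994, 0.112, -0.0], [-0.0, -0.0, -1.0]]
force: [0.5, 0.2, -0.6]
opening: 0.252
```

```bash
cat > st.py <<'E'
from h import *
from rig import read_state
C=np.array([.5425,.0967]);a=np.radians(82);u=np.array([np.cos(a),np.sin(a)]);v=np.array([-u[1],u[0]])
s=read_state();p=s["position"];f=s["force"]
print("t",s["time_s"],"pos",p.round(5),"plate xy mm",(1e3*(p[:2]-C)@u).round(2),(1e3*(p[:2]-C)@v).round(2),"F",f.round(2),"Fu",(f[:2]@u).round(2),"Fv",(f[:2]@v).round(2),"M",s["moment"].round(3))
E
python3 st.py
```

```text
t 8.65 pos [0.59565 0.12923 0.09953] plate xy mm 39.61 -48.11 F [ 0.45  0.19 -0.57] Fu 0.25 Fv -0.42 M [ 0.009 -0.06   0.068]
```

Now 0.5 mm/row, two at a time, watching the force.

Call:
send_rows(moves=[0,0,0,-0.05,0.007,0,-1,0,0,0,-0.05,0.007,0,-1,0,0,0,-0.05,0.007,0,-1,0,0,0,-0.05,0.007,0,-1])

```text
time_s: 9.05
position: [0.5937, 0.1295, 0.0996]
tcp_rot: [[-0.112, 0.994, 0.0], [0.994, 0.112, -0.0], [-0.0, 0.0, -1.0]]
force: [-0.2, 0.1, -0.9]
opening: 0.248
```

Call:
send_rows(moves=[0,0,0,-0.04,0.006,0,-1,0,0,0,0,0,0,-1])

```text
time_s: 9.25
position: [0.5932, 0.1296, 0.0995]
tcp_rot: [[-0.112, 0.994, -0.0], [0.994, 0.112, 0.0], [0.0, -0.0, -1.0]]
force: [0.0, 1.0, -1.4]
opening: 0.249
```

Call:
send_rows(moves=[0,0,0,-0.04,0.006,0,-1,0,0,0,0,0,0,-1])

```text
time_s: 9.45
position: [0.5929, 0.1296, 0.0995]
tcp_rot: [[-0.112, 0.994, -0.0], [0.994, 0.112, -0.0], [0.0, -0.0, -1.0]]
force: [1.0, 0.7, -1.3]
opening: 0.252
```

Call:
send_rows(moves=[0,0,0,-0.04,0.006,0,-1,0,0,0,0,0,0,-1])

```text
time_s: 9.65
position: [0.5925, 0.1297, 0.0995]
tcp_rot: [[-0.112, 0.994, -0.0], [0.994, 0.112, -0.0], [0.0, -0.0, -1.0]]
force: [0.1, -0.5, -1.4]
opening: 0.25
```

Call:
send_rows(moves=[0,0,0,-0.04,0.006,0,-1,0,0,0,0,0,0,-1])

```text
time_s: 9.85
position: [0.5923, 0.1297, 0.0996]
tcp_rot: [[-0.112, 0.994, 0.0], [0.994, 0.112, -0.0], [-0.0, 0.0, -1.0]]
force: [0.9, 0.6, -1.0]
opening: 0.245
```

```bash
python3 st.py
```

```text
t 9.85 pos [0.59233 0.12971 0.09961] plate xy mm 39.63 -44.75 F [ 0.89  0.6  -0.96] Fu 0.71 Fv -0.8 M [ 0.02  -0.206  0.02 ]
```

Call:
send_rows(moves=[0,0,0,-0.04,0.006,0,-1,0,0,0,0,0,0,-1])

```text
time_s: 10.05
position: [0.5921, 0.1298, 0.0997]
tcp_rot: [[-0.112, 0.994, 0.001], [0.994, 0.112, -0.0], [-0.0, 0.001, -1.0]]
force: [1.7, -1.0, -1.9]
opening: 0.25
```

```bash
python3 st.py
```

```text
t 10.05 pos [0.59215 0.12978 0.09968] plate xy mm 39.67 -44.56 F [ 1.67 -1.   -1.86] Fu -0.76 Fv -1.79 M [-0.068 -0.28   0.005]
```

Call:
send_rows(moves=[0,0,0,-0.03,0.004,0,-1,0,0,0,0,0,0,-1])

```text
time_s: 10.25
position: [0.592, 0.1298, 0.0997]
tcp_rot: [[-0.112, 0.994, 0.001], [0.994, 0.112, -0.0], [-0.0, 0.001, -1.0]]
force: [1.1, -1.0, -0.3]
opening: 0.25
```

```bash
python3 st.py
```

```text
t 10.25 pos [0.59199 0.1298  0.09972] plate xy mm 39.66 -44.4 F [ 1.07 -1.05 -0.28] Fu -0.89 Fv -1.2 M [-0.08  -0.471 -0.044]
```

The contact shows clearly in the moment, which has dropped to -0.47. Pressing 0.5 mm more, then holding about a second.

Call:
send_rows(moves=[0,0,0,-0.05,0.007,0,-1,0,0,0,0,0,0,-1,0,0,0,0,0,0,-1])

```text
time_s: 10.55
position: [0.5917, 0.1299, 0.0998]
tcp_rot: [[-0.112, 0.994, 0.002], [0.994, 0.112, 0.0], [-0.0, 0.002, -1.0]]
force: [2.4, -0.3, -1.0]
opening: 0.249
```

```bash
python3 st.py
```

```text
t 10.55 pos [0.59169 0.1299  0.09979] plate xy mm 39.72 -44.09 F [ 2.41 -0.33 -1.04] Fu 0.01 Fv -2.43 M [-0.036 -0.692 -0.   ]
```

Call:
send_rows(moves=[0,0,0,0,0,0,-1,0,0,0,0,0,0,-1])

```text
time_s: 10.75
position: [0.5917, 0.1299, 0.0998]
tcp_rot: [[-0.112, 0.994, 0.002], [0.994, 0.112, 0.0], [-0.0, 0.002, -1.0]]
force: [3.3, -0.3, 0.3]
opening: 0.252
```

```bash
python3 st.py
```

```text
t 10.75 pos [0.59168 0.12992 0.0998 ] plate xy mm 39.74 -44.08 F [ 3.31 -0.31  0.32] Fu 0.16 Fv -3.32 M [ 0.009 -0.784 -0.005]
```

Call:
send_rows(moves=[0,0,0,0,0,0,-1,0,0,0,0,0,0,-1])

```text
time_s: 10.95
position: [0.5916, 0.1299, 0.0998]
tcp_rot: [[-0.112, 0.994, 0.001], [0.994, 0.112, 0.0], [-0.0, 0.001, -1.0]]
force: [3.2, 0.2, -0.5]
opening: 0.249
```

```bash
python3 st.py
```

```text
t 10.95 pos [0.5916  0.12994 0.09976] plate xy mm 39.75 -43.99 F [ 3.22  0.19 -0.51] Fu 0.64 Fv -3.17 M [-0.019 -0.984 -0.038]
```

Call:
send_rows(moves=[0,0,0,0,0,0,-1,0,0,0,0,0,0,-1])

```text
time_s: 11.15
position: [0.5915, 0.1299, 0.0998]
tcp_rot: [[-0.112, 0.994, 0.001], [0.994, 0.112, 0.0], [-0.0, 0.001, -1.0]]
force: [3.2, -0.1, -0.2]
opening: 0.246
```

```bash
python3 st.py
python3 - <<'E'
from h import *
from rig import capture,read_state
c=capture("scene");crop(c,220,130,400,265,4,"pics/s6.png",1.4)
E
python3 st.py
```

```text
t 11.15 pos [0.59152 0.12995 0.09975] plate xy mm 39.75 -43.92 F [ 3.23 -0.13 -0.22] Fu 0.32 Fv -3.21 M [ 0.007 -1.061 -0.017]
t 11.2 pos [0.59153 0.12995 0.09976] plate xy mm 39.75 -43.93 F [ 3.91  0.44 -0.73] Fu 0.98 Fv -3.81 M [ 0.016 -1.06  -0.018]
```

View pics/s6.png

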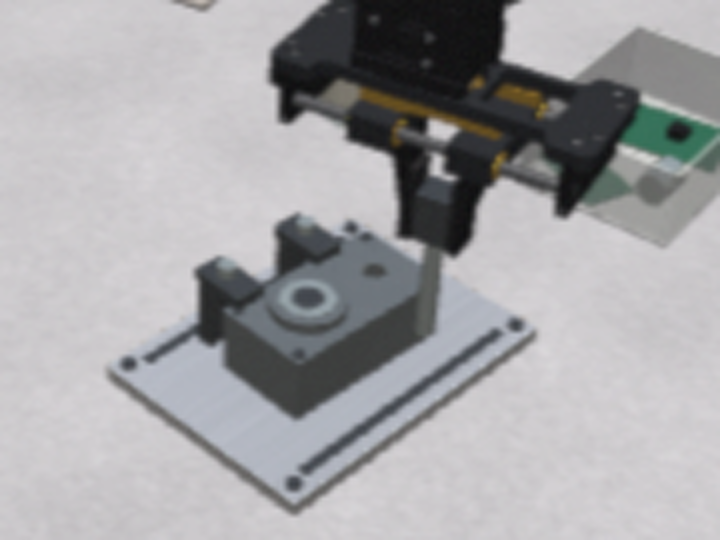

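Touch A held at about 3.3 N, and the picture shows the shaft flat on the face near (425,310). Contact began near plate y = -44.8 mm. Retreating and going over to B.

Call:
send_rows(moves=[0,0,0,0.3,-0.04,0,-1,0,0,0,0.5,-0.07,0,-1,0,0,0,0.3,-0.04,0,-1,0,0,0,-0.11,-0.8,0,-1,0,0,0,-0.22,-1.58,0,-1,0,0,0,-0.22,-1.58,0,-1,0,0,0,-0.22,-1.58,0,-1,0,0,0,-0.22,-1.58,0,-1,0,0,0,-0.11,-0.8,0,-1,0,0,0,0,0,0,-1,0,0,0,0,0,0,-1,0,0,0,0,0,0,-1])

```text
time_s: 12.4
position: [0.591, 0.0497, 0.0996]
tcp_rot: [[-0.112, 0.994, 0.0], [0.994, 0.112, 0.0], [0.0, 0.0, -1.0]]
force: [-1.2, -0.1, -0.4]
opening: 0.25
```

```bash
python3 st.py
python3 - <<'E'
from h import *
from rig import capture,read_state
c=capture("scene");crop(c,220,130,400,265,4,"pics/s7.png",1.4)
E
python3 st.py
```

```text
t 12.4 pos [0.59103 0.0497  0.09961] plate xy mm -39.79 -54.6 F [-1.18 -0.14 -0.42] Fu -0.3 Fv 1.15 M [ 0.007 -0.065  0.018]
t 12.45 pos [0.59101 0.04985 0.09958] plate xy mm -39.65 -54.56 F [ 0.15 -1.02 -0.84] Fu -0.98 Fv -0.29 M [ 0.013 -0.053 -0.002]
```

View pics/s7.png

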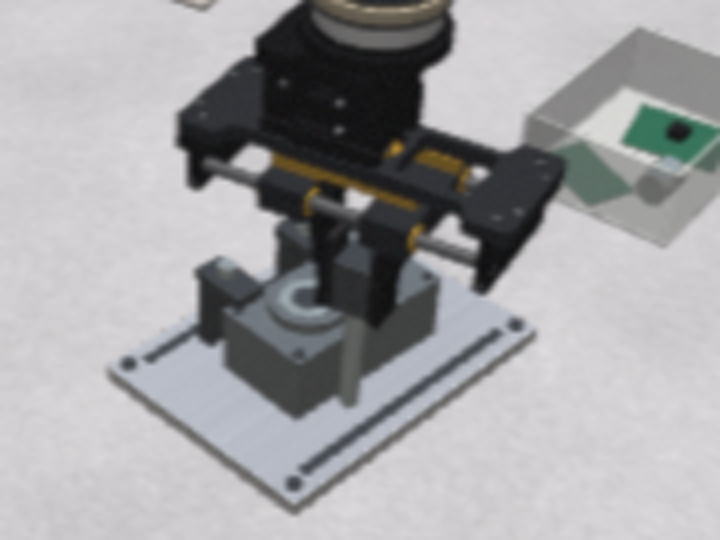

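Call:
send_rows(moves=[0,0,0,-0.099,0.014,0,-1,0,0,0,-0.099,0.014,0,-1,0,0,0,-0.099,0.014,0,-1,0,0,0,-0.099,0.014,0,-1,0,0,0,-0.099,0.014,0,-1])

```text
time_s: 12.95
position: [0.5859, 0.05, 0.0995]
tcp_rot: [[-0.112, 0.994, -0.0], [0.994, 0.112, -0.0], [0.0, -0.0, -1.0]]
force: [0.6, -0.3, -0.4]
opening: 0.248
```

Call:
send_rows(moves=[0,0,0,-0.06,0.008,0,-1,0,0,0,-0.06,0.008,0,-1,0,0,0,-0.06,0.008,0,-1,0,0,0,-0.06,0.008,0,-1])

```text
time_s: 13.35
position: [0.5836, 0.0502, 0.0996]
tcp_rot: [[-0.112, 0.994, 0.0], [0.994, 0.112, -0.0], [-0.0, 0.0, -1.0]]
force: [-0.3, 0.5, -0.5]
opening: 0.251
```

```bash
python3 st.py
```

```text
t 13.35 pos [0.58357 0.0502  0.09959] plate xy mm -40.33 -47.14 F [-0.27  0.52 -0.52] Fu 0.48 Fv 0.34 M [ 0.041 -0.099  0.051]
```

Call:
send_rows(moves=[0,0,0,-0.06,0.008,0,-1,0,0,0,-0.06,0.008,0,-1,0,0,0,-0.06,0.008,0,-1,0,0,0,-0.06,0.008,0,-1])

```text
time_s: 13.75
position: [0.5811, 0.0505, 0.0996]
tcp_rot: [[-0.112, 0.994, -0.0], [0.994, 0.112, -0.0], [-0.0, -0.0, -1.0]]
force: [-0.3, 0.4, -1.0]
opening: 0.251
```

```bash
python3 st.py
```

```text
t 13.75 pos [0.58113 0.05055 0.09955] plate xy mm -40.33 -44.68 F [-0.33  0.42 -1.03] Fu 0.37 Fv 0.38 M [-0.079 -0.1    0.041]
```

Call:
send_rows(moves=[0,0,0,-0.05,0.007,0,-1,0,0,0,-0.05,0.007,0,-1,0,0,0,-0.05,0.007,0,-1,0,0,0,-0.05,0.007,0,-1])

```text
time_s: 14.15
position: [0.5791, 0.0508, 0.0996]
tcp_rot: [[-0.112, 0.994, -0.0], [0.994, 0.112, 0.0], [0.0, -0.0, -1.0]]
force: [0.2, -0.0, -0.9]
opening: 0.247
```

```bash
python3 st.py
```

```text
t 14.15 pos [0.57915 0.05085 0.09955] plate xy mm -40.31 -42.67 F [ 0.25 -0.02 -0.95] Fu 0.01 Fv -0.25 M [ 0.011 -0.099 -0.019]
```

Call:
send_rows(moves=[0,0,0,-0.05,0.007,0,-1,0,0,0,-0.05,0.007,0,-1])

```text
time_s: 14.35
position: [0.5782, 0.051, 0.0996]
tcp_rot: [[-0.112, 0.994, 0.0], [0.994, 0.112, -0.0], [-0.0, 0.0, -1.0]]
force: [-0.2, 0.6, -0.4]
opening: 0.251
```

```bash
python3 st.py
```

```text
t 14.35 pos [0.57816 0.05096 0.09956] plate xy mm -40.33 -41.67 F [-0.19  0.58 -0.4 ] Fu 0.55 Fv 0.27 M [-0.02  -0.088 -0.038]
```

Call:
send_rows(moves=[0,0,0,-0.04,0.006,0,-1,0,0,0,0,0,0,-1])

```text
time_s: 14.55
position: [0.578, 0.051, 0.0996]
tcp_rot: [[-0.112, 0.994, 0.0], [0.994, 0.112, -0.0], [-0.0, 0.0, -1.0]]
force: [0.3, 0.4, -1.4]
opening: 0.25
```

```bash
python3 st.py
```

```text
t 14.55 pos [0.57796 0.051   0.09961] plate xy mm -40.32 -41.48 F [ 0.31  0.4  -1.37] Fu 0.44 Fv -0.25 M [ 0.011 -0.155  0.006]
```

Call:
send_rows(moves=[0,0,0,-0.04,0.006,0,-1,0,0,0,0,0,0,-1])

```text
time_s: 14.75
position: [0.5778, 0.051, 0.0996]
tcp_rot: [[-0.112, 0.994, 0.001], [0.994, 0.112, -0.0], [-0.0, 0.001, -1.0]]
force: [0.2, 0.7, -0.8]
opening: 0.247
```

```bash
python3 st.py
```

```text
t 14.75 pos [0.57778 0.05102 0.09963] plate xy mm -40.32 -41.29 F [ 0.2   0.74 -0.8 ] Fu 0.76 Fv -0.09 M [-0.056 -0.246  0.041]
```

Call:
send_rows(moves=[0,0,0,-0.04,0.006,0,-1,0,0,0,0,0,0,-1])

```text
time_s: 14.95
position: [0.5776, 0.051, 0.0997]
tcp_rot: [[-0.112, 0.994, 0.001], [0.994, 0.112, -0.0], [-0.0, 0.001, -1.0]]
force: [0.5, 1.4, -1.3]
opening: 0.25
```

```bash
python3 st.py
```

```text
t 14.95 pos [0.57756 0.05104 0.09971] plate xy mm -40.33 -41.07 F [ 0.45  1.44 -1.32] Fu 1.49 Fv -0.25 M [-0.091 -0.445  0.08 ]
```

Call:
send_rows(moves=[0,0,0,-0.05,0.007,0,-1,0,0,0,0,0,0,-1,0,0,0,0,0,0,-1])

```text
time_s: 15.25
position: [0.5773, 0.0511, 0.0998]
tcp_rot: [[-0.112, 0.994, 0.002], [0.994, 0.112, -0.0], [-0.0, 0.002, -1.0]]
force: [2.7, -0.1, 0.0]
opening: 0.25
```

```bash
python3 st.py
```

```text
t 15.25 pos [0.57727 0.05109 0.09979] plate xy mm -40.33 -40.78 F [ 2.67 -0.1   0.01] Fu 0.27 Fv -2.65 M [-0.141 -0.716  0.017]
```

Call:
send_rows(moves=[0,0,0,-0.02,0.003,0,-1,0,0,0,0,0,0,-1])

```text
time_s: 15.45
position: [0.5771, 0.0511, 0.0998]
tcp_rot: [[-0.112, 0.994, 0.002], [0.994, 0.112, -0.0], [-0.0, 0.002, -1.0]]
force: [2.8, -0.7, -0.3]
opening: 0.25
```

```bash
python3 st.py
```

```text
t 15.45 pos [0.5771 0.0511 0.0998] plate xy mm -40.34 -40.61 F [ 2.77 -0.73 -0.31] Fu -0.34 Fv -2.85 M [-0.155 -0.823  0.001]
```

Call:
send_rows(moves=[0,0,0,0,0,0,-1,0,0,0,0,0,0,-1,0,0,0,0,0,0,-1])

```text
time_s: 15.75
position: [0.577, 0.0511, 0.0998]
tcp_rot: [[-0.112, 0.994, 0.002], [0.994, 0.112, -0.0], [-0.0, 0.002, -1.0]]
force: [4.2, -1.7, -0.6]
opening: 0.252
```

```bash
python3 st.py
```

```text
t 15.75 pos [0.57701 0.05111 0.09979] plate xy mm -40.35 -40.52 F [ 4.17 -1.7  -0.64] Fu -1.1 Fv -4.36 M [-0.254 -1.014 -0.023]
```

Call:
send_rows(moves=[0,0,0,0,0,0,-1,0,0,0,0,0,0,-1,0,0,0,0,0,0,-1])

```text
time_s: 16.05
position: [0.5769, 0.0511, 0.0998]
tcp_rot: [[-0.112, 0.994, 0.001], [0.994, 0.112, -0.0], [-0.0, 0.001, -1.0]]
force: [4.6, -1.7, 0.1]
opening: 0.246
```

```bash
python3 st.py
```

```text
t 16.05 pos [0.57692 0.05111 0.09979] plate xy mm -40.36 -40.43 F [ 4.59 -1.66  0.07] Fu -1.01 Fv -4.77 M [-0.342 -1.191 -0.012]
```

Touch B held at 3 to 4.8 N. Comparing A and B at equal moment gives a housing turn of about -0.042 rad relative to the plate. Going round to the end face.

Call:
send_rows(moves=[0,0,0,0.3,-0.04,0,-1,0,0,0,0.5,-0.07,0,-1,0,0,0,0.3,-0.04,0,-1,0,0,0,-0.15,-1.06,0,-1,0,0,0,-0.15,-1.06,0,-1,0,0,0,-0.15,-1.06,0,-1,0,0,0,-0.15,-1.06,0,-1,0,0,0,0,0,0,-1,0,0,0,-0.96,0.135,0,-1,0,0,0,-0.96,0.135,0,-1,0,0,0,-0.96,0.135,0,-1,0,0,0,-0.96,0.135,0,-1,0,0,0,-0.96,0.135,0,-1,0,0,0,0,0,0,-1,0,0,0,0,0,0,-1,0,0,0,0,0,0,-1])

```text
time_s: 17.65
position: [0.5341, 0.014, 0.0997]
tcp_rot: [[-0.112, 0.994, 0.001], [0.994, 0.112, -0.0], [-0.0, 0.001, -1.0]]
force: [0.3, 0.7, -1.0]
opening: 0.247
```

```bash
python3 st.py
python3 - <<'E'
from h import *
from rig import capture,read_state
c=capture("scene");crop(c,220,130,400,265,4,"pics/s8.png",1.4)
E
python3 st.py
```

```text
t 17.65 pos [0.53411 0.01399 0.09974] plate xy mm -83.07 -3.2 F [ 0.32  0.74 -0.99] Fu 0.78 Fv -0.21 M [-0.004 -0.062  0.017]
t 17.7 pos [0.53412 0.01394 0.09969] plate xy mm -83.12 -3.22 F [ 0.2   0.48 -1.49] Fu 0.5 Fv -0.13 M [-0.025 -0.135 -0.006]
```

View pics/s8.png

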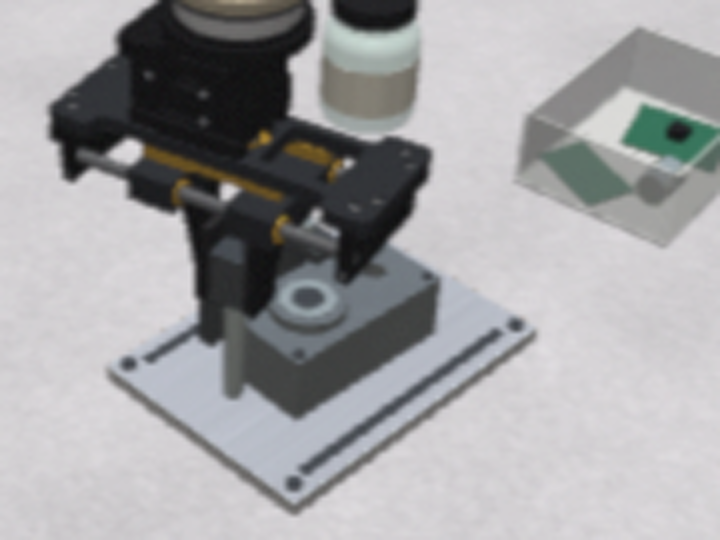

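Call:
send_rows(moves=[0,0,0,0.018,0.098,0,-1,0,0,0,0.018,0.098,0,-1,0,0,0,0.018,0.098,0,-1,0,0,0,0.018,0.098,0,-1,0,0,0,0.018,0.098,0,-1,0,0,0,0.018,0.098,0,-1,0,0,0,0.018,0.098,0,-1,0,0,0,0.018,0.098,0,-1])

```text
time_s: 18.5
position: [0.5348, 0.022, 0.0996]
tcp_rot: [[-0.112, 0.994, 0.0], [0.994, 0.112, -0.0], [-0.0, 0.0, -1.0]]
force: [-0.3, 0.4, -0.4]
opening: 0.249
```

```bash
python3 st.py
```

```text
t 18.5 pos [0.53476 0.02203 0.09956] plate xy mm -75.03 -2.73 F [-0.29  0.44 -0.39] Fu 0.39 Fv 0.35 M [-0.008 -0.149  0.034]
```

Call:
send_rows(moves=[0,0,0,0.011,0.059,0,-1,0,0,0,0.011,0.059,0,-1,0,0,0,0.011,0.059,0,-1,0,0,0,0.011,0.059,0,-1,0,0,0,0,0,0,-1])

```text
time_s: 19.0
position: [0.5352, 0.0244, 0.0996]
tcp_rot: [[-0.112, 0.994, 0.0], [0.994, 0.112, -0.0], [-0.0, 0.0, -1.0]]
force: [0.5, 0.6, -0.8]
opening: 0.252
```

```bash
python3 st.py
```

```text
t 19.0 pos [0.53519 0.02435 0.09956] plate xy mm -72.66 -2.83 F [ 0.48  0.58 -0.78] Fu 0.64 Fv -0.4 M [ 0.005 -0.075 -0.035]
```

Call:
send_rows(moves=[0,0,0,0.011,0.059,0,-1,0,0,0,0.011,0.059,0,-1,0,0,0,0.011,0.059,0,-1])

```text
time_s: 19.3
position: [0.5355, 0.0261, 0.0996]
tcp_rot: [[-0.112, 0.994, 0.0], [0.994, 0.112, 0.0], [0.0, 0.0, -1.0]]
force: [-0.6, 0.6, -0.7]
opening: 0.252
```

```bash
python3 st.py
```

```text
t 19.3 pos [0.53553 0.0261  0.09956] plate xy mm -70.88 -2.92 F [-0.61  0.58 -0.66] Fu 0.49 Fv 0.68 M [-0.008 -0.13   0.006]
```

Call:
send_rows(moves=[0,0,0,0.009,0.049,0,-1,0,0,0,0.009,0.049,0,-1,0,0,0,0.009,0.049,0,-1])

```text
time_s: 19.6
position: [0.5358, 0.0276, 0.0996]
tcp_rot: [[-0.112, 0.994, 0.0], [0.994, 0.112, 0.0], [-0.0, 0.0, -1.0]]
force: [-0.3, 0.4, -0.8]
opening: 0.25
```

```bash
python3 st.py
```

```text
t 19.6 pos [0.5358  0.02758 0.09956] plate xy mm -69.38 -2.99 F [-0.28  0.35 -0.76] Fu 0.31 Fv 0.33 M [-0.036 -0.142  0.025]
```

Call:
send_rows(moves=[0,0,0,0.009,0.049,0,-1,0,0,0,0.009,0.049,0,-1])

```text
time_s: 19.8
position: [0.5359, 0.0286, 0.0995]
tcp_rot: [[-0.112, 0.994, -0.0], [0.994, 0.112, 0.0], [0.0, -0.0, -1.0]]
force: [-0.8, -0.6, 0.1]
opening: 0.247
```

```bash
python3 st.py
```

```text
t 19.8 pos [0.53593 0.02855 0.09953] plate xy mm -68.4 -2.98 F [-0.77 -0.6   0.08] Fu -0.7 Fv 0.67 M [-0.023 -0.056  0.066]
```

Call:
send_rows(moves=[0,0,0,0.009,0.049,0,-1,0,0,0,0.009,0.049,0,-1])

```text
time_s: 20.0
position: [0.5361, 0.0295, 0.0995]
tcp_rot: [[-0.112, 0.994, -0.0], [0.994, 0.112, 0.0], [0.0, -0.0, -1.0]]
force: [0.0, 0.3, 0.1]
opening: 0.252
```

```bash
python3 st.py
```

```text
t 20.0 pos [0.53612 0.02953 0.09953] plate xy mm -67.4 -3.03 F [0.01 0.33 0.12] Fu 0.33 Fv 0.03 M [-0.094 -0.123 -0.042]
```

Call:
send_rows(moves=[0,0,0,0.008,0.039,0,-1,0,0,0,0,0,0,-1])

```text
time_s: 20.2
position: [0.5362, 0.0297, 0.0996]
tcp_rot: [[-0.112, 0.994, -0.0], [0.994, 0.112, -0.0], [-0.0, -0.0, -1.0]]
force: [0.2, -0.9, -1.0]
opening: 0.247
```

```bash
python3 st.py
```

```text
t 20.2 pos [0.53619 0.0297  0.09959] plate xy mm -67.22 -3.07 F [ 0.23 -0.87 -1.02] Fu -0.83 Fv -0.35 M [-0.219 -0.018  0.015]
```

Call:
send_rows(moves=[0,0,0,0.008,0.039,0,-1,0,0,0,0,0,0,-1])

```text
time_s: 20.4
position: [0.5363, 0.0299, 0.0997]
tcp_rot: [[-0.112, 0.994, -0.0], [0.994, 0.112, -0.001], [-0.001, -0.0, -1.0]]
force: [-0.8, -1.9, -0.4]
opening: 0.247
```

```bash
python3 st.py
```

```text
t 20.4 pos [0.53628 0.0299  0.09966] plate xy mm -67.02 -3.14 F [-0.85 -1.88 -0.36] Fu -1.98 Fv 0.58 M [-0.521  0.068  0.027]
```

Call:
send_rows(moves=[0,0,0,0.008,0.039,0,-1,0,0,0,0,0,0,-1])

```text
time_s: 20.6
position: [0.5364, 0.0302, 0.0997]
tcp_rot: [[-0.112, 0.994, -0.0], [0.994, 0.112, -0.001], [-0.001, -0.0, -1.0]]
force: [0.0, -3.3, 1.1]
opening: 0.25
```

```bash
python3 st.py
```

```text
t 20.6 pos [0.53636 0.03016 0.09969] plate xy mm -66.75 -3.19 F [ 0.05 -3.3   1.08] Fu -3.26 Fv -0.51 M [-0.865  0.189 -0.019]
```

Call:
send_rows(moves=[0,0,0,0,0,0,-1,0,0,0,0,0,0,-1,0,0,0,0,0,0,-1])

```text
time_s: 20.9
position: [0.5364, 0.0303, 0.0997]
tcp_rot: [[-0.112, 0.994, 0.0], [0.994, 0.112, -0.001], [-0.001, -0.0, -1.0]]
force: [-1.1, -5.1, 2.2]
opening: 0.253
```

```bash
python3 st.py
```

```text
t 20.9 pos [0.53639 0.0303  0.09966] plate xy mm -66.6 -3.19 F [-1.07 -5.09  2.21] Fu -5.19 Fv 0.35 M [-1.096  0.238  0.052]
```

Call:
send_rows(moves=[0,0,0,0,0,0,-1,0,0,0,0,0,0,-1,0,0,0,0,0,0,-1])

```text
time_s: 21.2
position: [0.5364, 0.0303, 0.0997]
tcp_rot: [[-0.112, 0.994, 0.0], [0.994, 0.112, -0.001], [-0.001, 0.0, -1.0]]
force: [-0.7, -4.3, 2.2]
opening: 0.245
```

```bash
python3 st.py
```

```text
t 21.2 pos [0.53642 0.03032 0.09967] plate xy mm -66.58 -3.22 F [-0.7  -4.27  2.24] Fu -4.32 Fv 0.1 M [-1.146  0.207  0.035]
```

Call:
send_rows(moves=[0,0,0,0,0,0,-1,0,0,0,0,0,0,-1,0,0,0,0,0,0,-1])

```text
time_s: 21.5
position: [0.5364, 0.0303, 0.0997]
tcp_rot: [[-0.112, 0.994, 0.0], [0.994, 0.112, -0.001], [-0.001, -0.0, -1.0]]
force: [-1.3, -3.9, 1.9]
opening: 0.25
```

```bash
python3 st.py;python3 - <<'E'
from h import *
from rig import capture,read_state
c=capture("scene");crop(c,220,130,400,265,4,"pics/s9.png",1.4)
E
python3 st.py
```

```text
t 21.5 pos [0.53641 0.03031 0.09968] plate xy mm -66.6 -3.2 F [-1.33 -3.87  1.9 ] Fu -4.02 Fv 0.78 M [-1.123  0.189  0.056]
t 21.55 pos [0.53641 0.03034 0.09968] plate xy mm -66.56 -3.21 F [-2.04 -4.93  2.61] Fu -5.17 Fv 1.33 M [-1.18   0.215  0.026]
```

View pics/s9.png

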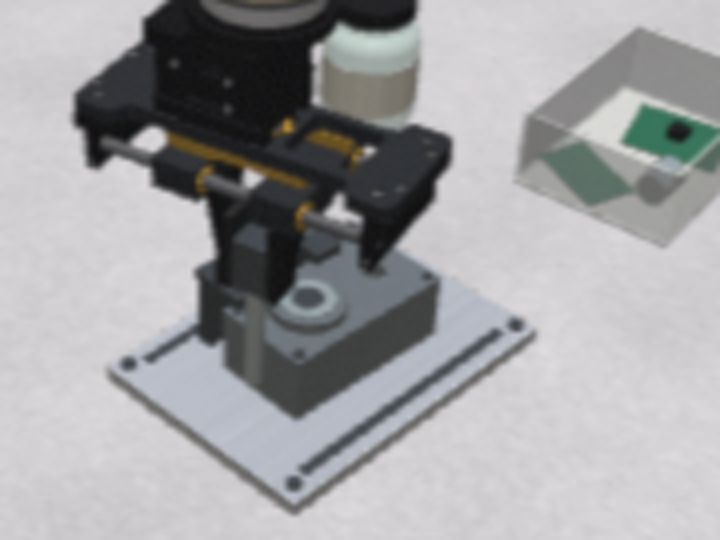

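Run:
```python
from h import *
C=np.array([.5425,.0967]);a=np.radians(82);u=np.array([np.cos(a),np.sin(a)]);v=np.array([-u[1],u[0]])
W=lambda x,y:C+u*x/1e3+v*y/1e3
A=W(39.65,-44.85);B=W(-40.32,-41.6);Cc=W(-67.35,-3.05)
uh=(A-B)/np.linalg.norm(A-B);vh=np.array([-uh[1],uh[0]])
# TCP pos with y_h=0,x_h=35
y0=B@vh+.038; x0=Cc@uh+.066
h=uh*(x0+.035)+vh*y0
print("A",A,"B",B,"C",Cc,"yaw",np.degrees(np.arctan2(uh[1],uh[0])),"hole tcp",h,"plate mm",(h-C)@u*1e3,(h-C)@v*1e3)
print("C y_h",(Cc@vh-y0)*1e3)
print("uh",uh)
```

```text
A [0.59243174 0.12972222] B [0.57808369 0.05098279] C [0.53614701 0.02958097] yaw 79.67276644286035 hole tcp [0.55368325 0.12904863] plate mm 33.59022325390088 -6.572361211704102
C y_h -0.5793954203053842
uh [0.17926985 0.98379994]
```

By touch, the TCP position over the hole is (0.5537, 0.1290). The camera estimates of the hole agree within about 2 mm. Backing off and lifting.

Call:
send_rows(moves=[0,0,0,-0.07,-0.4,0,-1,0,0,0,-0.11,-0.6,0,-1,0,0,0,0,0,1.0,-1,0,0,0,0,0,2.5,-1,0,0,0,0,0,2.0,-1,0,0,0,0,0,1.0,-1,0,0,0,0,0,0,-1,0,0,0,0,0,0,-1,0,0,0,0,0,0,-1])

```text
time_s: 22.45
position: [0.5337, 0.0209, 0.1636]
tcp_rot: [[-0.112, 0.994, -0.002], [0.994, 0.112, 0.001], [0.001, -0.002, -1.0]]
force: [-0.7, 1.2, -1.1]
opening: 0.251
```

```bash
python3 st.py;python3 - <<'E'
from h import *
from rig import capture,read_state
c=capture("scene");crop(c,220,130,400,265,4,"pics/s10.png",1.4)
s=read_state();print(s["tcp_rot"].round(4))
E
python3 st.py
```

```text
t 22.45 pos [0.53374 0.02088 0.16362] plate xy mm -76.3 -1.88 F [-0.66  1.24 -1.12] Fu 1.13 Fv 0.83 M [ 0.052 -0.125  0.042]
[[-1.118e-01  9.937e-01 -2.300e-03]
 [ 9.937e-01  1.118e-01  5.000e-04]
 [ 8.000e-04 -2.200e-03 -1.000e+00]]
t 22.5 pos [0.53377 0.02085 0.16354] plate xy mm -76.33 -1.91 F [ 0.38  0.35 -0.34] Fu 0.4 Fv -0.32 M [ 0.067 -0.059  0.047]
```

View pics/s10.png

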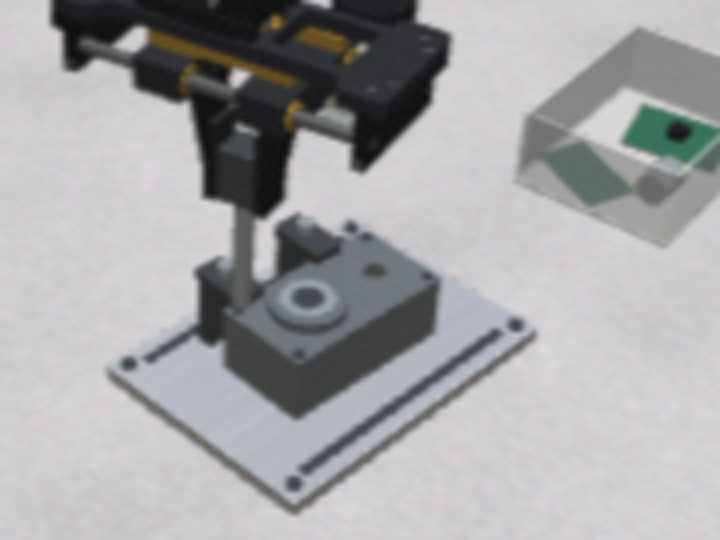

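Call:
send_rows(moves=[0,0,0,0.2,1.1,0,-1,0,0,0,0.39,2.16,0,-1,0,0,0,0.39,2.16,0,-1,0,0,0,0.39,2.16,0,-1,0,0,0,0.39,2.16,0,-1,0,0,0,0.19,1.08,0,-1,0,0,0,0,0,0,-1,0,0,0,0,0,0,-1,0,0,0,0,0,0,-1,0,0,0,0,0,0,-1,0,0,0,0,0,0,-1,0,0,0,0,0,0,-1])

```text
time_s: 23.7
position: [0.5541, 0.1284, 0.1646]
tcp_rot: [[-0.111, 0.994, -0.0], [0.994, 0.111, -0.0], [-0.0, -0.0, -1.0]]
force: [-0.4, 0.4, -0.6]
opening: 0.25
```

```bash
python3 st.py;python3 - <<'E'
from h import *
from rig import capture,read_state
c=capture("scene");crop(c,220,130,400,265,4,"pics/s11.png",1.4)
for i in range(3):
  s=read_state();print(s["position"]);c=capture("wrist")
cv2.imwrite("pics/w11.png",c["pixels"][:,:,::-1])
E
python3 st.py
```

```text
t 23.7 pos [0.55406 0.12835 0.16459] plate xy mm 32.95 -7.04 F [-0.39  0.38 -0.56] Fu 0.32 Fv 0.44 M [-0.002 -0.077  0.079]
[0.55408655 0.128456   0.16461004]
[0.55407769 0.12857288 0.16460578]
[0.55412473 0.12865114 0.16460326]
t 23.9 pos [0.55407 0.12874 0.16456] plate xy mm 33.34 -7.0 F [-0.16 -0.28 -1.47] Fu -0.3 Fv 0.12 M [-0.059 -0.107  0.011]
```

View pics/s11.png

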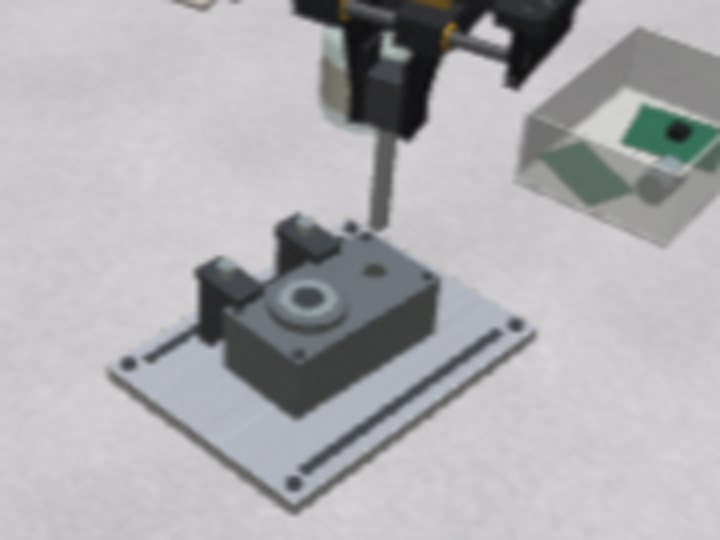

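View pics/w11.png

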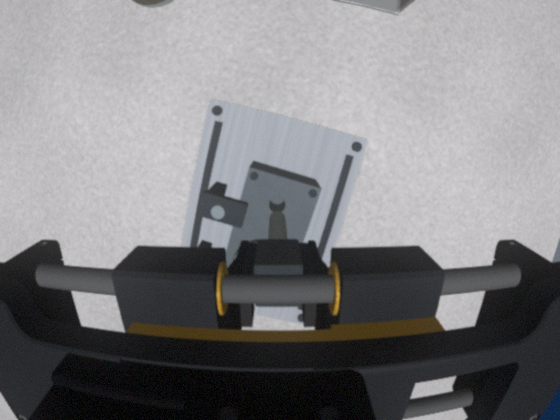

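The pin hangs above the hole: in the scene view its tip is at (379,225) and the hole at (375,270). Lowering to just above the mouth, with a small x correction.

Call:
send_rows(moves=[0,0,0,-0.04,0,-0.5,-1,0,0,0,0,0,-1.0,-1,0,0,0,0,0,-0.8,-1,0,0,0,0,0,-0.4,-1,0,0,0,0,0,0,-1,0,0,0,0,0,0,-1,0,0,0,0,0,0,-1,0,0,0,0,0,0,-1])

```text
time_s: 24.7
position: [0.554, 0.1289, 0.1379]
tcp_rot: [[-0.112, 0.994, 0.001], [0.994, 0.112, 0.0], [-0.0, 0.001, -1.0]]
force: [-0.2, -0.5, -0.7]
opening: 0.257
```

```bash
python3 - <<'E'
from h import *
from rig import capture,read_state
c=capture("scene");crop(c,270,160,360,230,8,"pics/s12.png",1.4)
c=capture("wrist");crop(c,230,150,340,240,7,"pics/w12.png",1.4)
E
python3 st.py
```

```text
t 24.8 pos [0.55388 0.1289  0.13787] plate xy mm 33.47 -6.79 F [-0.06  0.14 -0.45] Fu 0.13 Fv 0.08 M [-0.002 -0.136  0.021]
```

View pics/s12.png

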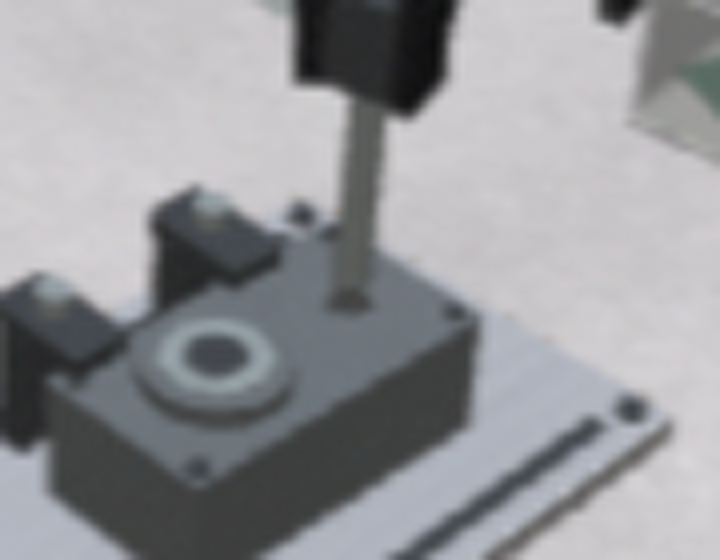

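View pics/w12.png

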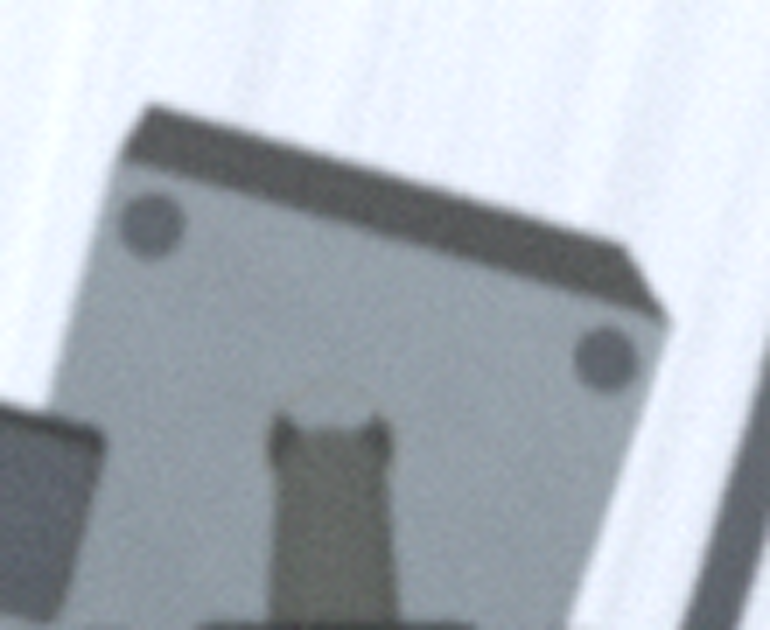

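Both views show the pin over the hole and centred (scene mouth at (348,300); wrist mouth about x 268–395, shaft 275–392). Lowering gently, with force checks.

Call:
send_rows(moves=[0,0,0,0,0,-0.15,-1,0,0,0,0,0,-0.15,-1,0,0,0,0,0,-0.15,-1,0,0,0,0,0,-0.15,-1,0,0,0,0,0,-0.1,-1,0,0,0,0,0,-0.1,-1])

```text
time_s: 25.4
position: [0.5536, 0.1289, 0.1294]
tcp_rot: [[-0.112, 0.994, -0.0], [0.994, 0.112, -0.0], [0.0, -0.0, -1.0]]
force: [-0.9, -0.0, -1.4]
opening: 0.251
```

```bash
python3 st.py
```

```text
t 25.4 pos [0.55365 0.12886 0.1294 ] plate xy mm 33.4 -6.56 F [-0.93 -0.01 -1.38] Fu -0.14 Fv 0.92 M [-0.034 -0.1    0.003]
```

Call:
send_rows(moves=[0,0,0,0,0,-0.1,-1,0,0,0,0,0,-0.1,-1,0,0,0,0,0,-0.1,-1])

```text
time_s: 25.7
position: [0.5537, 0.1289, 0.1265]
tcp_rot: [[-0.112, 0.994, 0.0], [0.994, 0.112, 0.0], [0.0, 0.0, -1.0]]
force: [0.1, 0.1, -1.4]
opening: 0.253
```

```bash
python3 st.py
```

```text
t 25.7 pos [0.55368 0.12888 0.12647] plate xy mm 33.43 -6.59 F [ 0.06  0.09 -1.4 ] Fu 0.1 Fv -0.05 M [ 0.027 -0.127 -0.011]
```

Call:
send_rows(moves=[0,0,0,0,0,-0.1,-1,0,0,0,0,0,-0.1,-1,0,0,0,0,0,-0.1,-1])

```text
time_s: 26.0
position: [0.5537, 0.1289, 0.1235]
tcp_rot: [[-0.112, 0.994, -0.0], [0.994, 0.112, -0.0], [-0.0, -0.0, -1.0]]
force: [-0.5, -0.7, -1.2]
opening: 0.253
```

```bash
python3 st.py
```

```text
t 26.0 pos [0.55367 0.12886 0.12347] plate xy mm 33.4 -6.59 F [-0.53 -0.69 -1.2 ] Fu -0.76 Fv 0.43 M [ 0.003 -0.109  0.059]
```

The tip is 8 mm into the hole with no side force. Continuing.

Call:
send_rows(moves=[0,0,0,0,0,-0.15,-1,0,0,0,0,0,-0.15,-1,0,0,0,0,0,-0.15,-1,0,0,0,0,0,-0.15,-1,0,0,0,0,0,-0.15,-1,0,0,0,0,0,-0.15,-1])

```text
time_s: 26.6
position: [0.5537, 0.1289, 0.1144]
tcp_rot: [[-0.112, 0.994, -0.0], [0.994, 0.112, -0.0], [-0.0, -0.0, -1.0]]
force: [0.0, 0.4, -0.4]
opening: 0.249
```

```bash
python3 st.py
```

```text
t 26.6 pos [0.55367 0.12885 0.11441] plate xy mm 33.39 -6.59 F [ 0.01  0.36 -0.44] Fu 0.36 Fv 0.04 M [ 0.012 -0.087  0.014]
```

Call:
send_rows(moves=[0,0,0,0,0,-0.15,-1,0,0,0,0,0,-0.15,-1,0,0,0,0,0,-0.15,-1,0,0,0,0,0,-0.1,-1,0,0,0,0,0,-0.1,-1,0,0,0,0,0,-0.1,-1,0,0,0,0,0,-0.1,-1,0,0,0,0,0,0,-1])

```text
time_s: 27.4
position: [0.5535, 0.1289, 0.1059]
tcp_rot: [[-0.112, 0.994, -0.0], [0.994, 0.112, -0.0], [0.0, -0.0, -1.0]]
force: [-0.1, 0.0, -1.6]
opening: 0.25
```

```bash
python3 st.py
```

```text
t 27.4 pos [0.55354 0.12887 0.10589] plate xy mm 33.39 -6.45 F [-0.15  0.04 -1.63] Fu 0.02 Fv 0.15 M [-0.008 -0.111 -0.018]
```

Tip at about 31 mm. Lowering in 0.5 mm steps until it stands on the bottom.

Call:
send_rows(moves=[0,0,0,0,0,-0.05,-1,0,0,0,0,0,-0.05,-1,0,0,0,0,0,-0.05,-1,0,0,0,0,0,-0.05,-1,0,0,0,0,0,-0.05,-1,0,0,0,0,0,0,-1])

```text
time_s: 28.0
position: [0.5536, 0.1289, 0.1035]
tcp_rot: [[-0.112, 0.994, -0.0], [0.994, 0.112, 0.0], [0.0, -0.0, -1.0]]
force: [0.5, 0.1, -0.4]
opening: 0.251
```

```bash
python3 st.py
```

```text
t 28.0 pos [0.55362 0.12889 0.10347] plate xy mm 33.42 -6.53 F [ 0.52  0.11 -0.37] Fu 0.18 Fv -0.5 M [ 0.04  -0.134  0.011]
```

Call:
send_rows(moves=[0,0,0,0,0,-0.05,-1,0,0,0,0,0,-0.05,-1,0,0,0,0,0,0,-1])

```text
time_s: 28.3
position: [0.5536, 0.1289, 0.1025]
tcp_rot: [[-0.112, 0.994, -0.0], [0.994, 0.112, -0.0], [0.0, -0.0, -1.0]]
force: [-0.6, -0.7, -0.6]
opening: 0.25
```

```bash
python3 st.py
```

```text
t 28.3 pos [0.55363 0.12887 0.10249] plate xy mm 33.41 -6.54 F [-0.58 -0.69 -0.6 ] Fu -0.77 Fv 0.48 M [-0.013 -0.089 -0.05 ]
```

Call:
send_rows(moves=[0,0,0,0,0,-0.04,-1,0,0,0,0,0,0,-1])

```text
time_s: 28.5
position: [0.5537, 0.1289, 0.1021]
tcp_rot: [[-0.112, 0.994, -0.0], [0.994, 0.112, 0.0], [0.0, -0.0, -1.0]]
force: [0.1, 0.8, -1.2]
opening: 0.247
```

```bash
python3 st.py
```

```text
t 28.5 pos [0.55365 0.12885 0.10212] plate xy mm 33.39 -6.57 F [ 0.13  0.76 -1.16] Fu 0.77 Fv -0.02 M [ 0.021 -0.139  0.022]
```

Call:
send_rows(moves=[0,0,0,0,0,-0.03,-1,0,0,0,0,0,0,-1])

```text
time_s: 28.7
position: [0.5537, 0.1289, 0.1018]
tcp_rot: [[-0.112, 0.994, -0.0], [0.994, 0.112, 0.0], [0.0, -0.0, -1.0]]
force: [-0.2, 0.1, -0.7]
opening: 0.256
```

Call:
send_rows(moves=[0,0,0,0,0,-0.03,-1,0,0,0,0,0,0,-1])

```text
time_s: 28.9
position: [0.5537, 0.1289, 0.1016]
tcp_rot: [[-0.112, 0.994, 0.0], [0.994, 0.112, 0.0], [-0.0, 0.0, -1.0]]
force: [-0.3, -0.7, -0.4]
opening: 0.25
```

Call:
send_rows(moves=[0,0,0,0,0,-0.03,-1,0,0,0,0,0,0,-1])

```text
time_s: 29.1
position: [0.5538, 0.1289, 0.1015]
tcp_rot: [[-0.112, 0.994, 0.0], [0.994, 0.112, 0.0], [0.0, 0.0, -1.0]]
force: [-0.6, 0.1, 0.5]
opening: 0.251
```

Call:
send_rows(moves=[0,0,0,0,0,-0.03,-1,0,0,0,0,0,0,-1])

```text
time_s: 29.3
position: [0.5538, 0.1289, 0.1013]
tcp_rot: [[-0.112, 0.994, 0.0], [0.994, 0.112, 0.0], [0.0, 0.0, -1.0]]
force: [-0.6, 1.2, 2.7]
opening: 0.248
```

```bash
python3 st.py
```

```text
t 29.3 pos [0.55384 0.12894 0.10128] plate xy mm 33.51 -6.74 F [-0.58  1.16  2.69] Fu 1.07 Fv 0.74 M [ 0.032  0.03  -0.015]
```

The force has risen to about +3.5 N net at the expected height, so the pin is on the bottom. Releasing.

Call:
send_rows(moves=[0,0,0,0,0,0,0.1,0,0,0,0,0,0,0.1,0,0,0,0,0,0,0.1,0,0,0,0,0,0,0.1,0,0,0,0,0,0,0.1,0,0,0,0,0,0,0.1])

```text
time_s: 29.9
position: [0.5536, 0.1289, 0.1009]
tcp_rot: [[-0.112, 0.994, -0.0], [0.994, 0.112, -0.0], [0.0, -0.0, -1.0]]
force: [0.5, 0.0, -0.8]
opening: 0.544
```

```bash
python3 st.py
python3 - <<'E'
from h import *
from rig import capture,read_state
c=capture("scene");crop(c,240,110,380,230,5,"pics/s13.png",1.4)
E
```

```text
t 29.9 pos [0.55363 0.12886 0.10088] plate xy mm 33.4 -6.55 F [ 0.51  0.03 -0.79] Fu 0.1 Fv -0.5 M [-0.027 -0.094 -0.007]
```

View pics/s13.png

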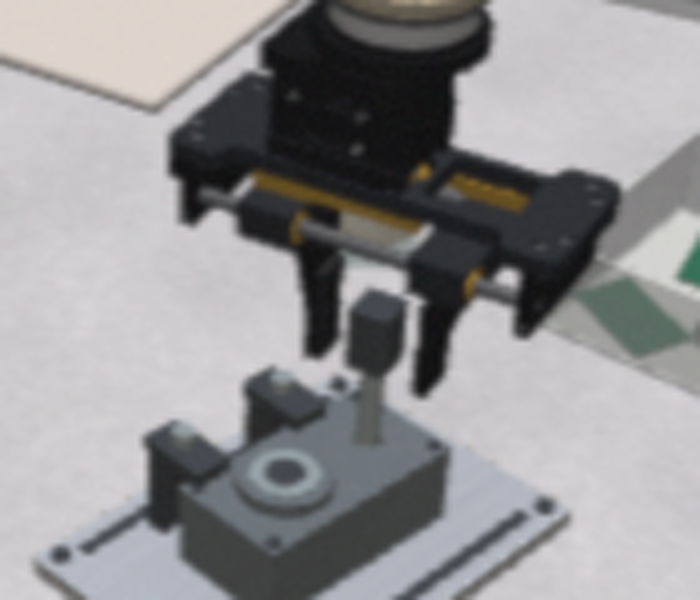

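The pin stands free in the hole with the fingers clear on both sides. Going straight up.

Call:
send_rows(moves=[0,0,0,0,0,0.5,0.1,0,0,0,0,0,1.0,0.1,0,0,0,0,0,2.0,0.1,0,0,0,0,0,2.5,0.1,0,0,0,0,0,2.5,0.1,0,0,0,0,0,2.0,0.1,0,0,0,0,0,1.0,0.1,0,0,0,0,0,0,0.1,0,0,0,0,0,0,0.1,0,0,0,0,0,0,0.1,0,0,0,0,0,0,0.1])

```text
time_s: 31.05
position: [0.553, 0.1288, 0.2148]
tcp_rot: [[-0.112, 0.994, -0.003], [0.994, 0.112, -0.0], [0.0, -0.003, -1.0]]
force: [-0.5, -0.0, 0.3]
opening: 0.553
```

```bash
python3 st.py
python3 - <<'E'
from h import *
from rig import capture,read_state
c=capture("scene");crop(c,240,110,380,230,5,"pics/s14.png",1.4)
t=capture("top");cv2.imwrite("pics/t14.png",t["pixels"][:,:,::-1]);w=capture("wrist");cv2.imwrite("pics/w14.png",w["pixels"][:,:,::-1])
pickle.dump((c,t,w),open("c14.pkl","wb"))
for z in (.057,.102,.136): print(z,proj(c,[.5537,.129,z]),(proj(c,[.5537,.129,z])-[240,110])*5)
E
```

```text
t 31.05 pos [0.55296 0.12881 0.21475] plate xy mm 33.25 -5.89 F [-0.47 -0.02  0.33] Fu -0.09 Fv 0.46 M [-0.015 -0.123 -0.077]
0.057 [313.29781067 196.73685522] [366.48905333 433.6842761 ]
0.102 [314.57122947 181.82865015] [372.85614734 359.14325074]
0.136 [315.58532477 169.95640452] [377.92662387 299.78202258]
```

View pics/s14.png

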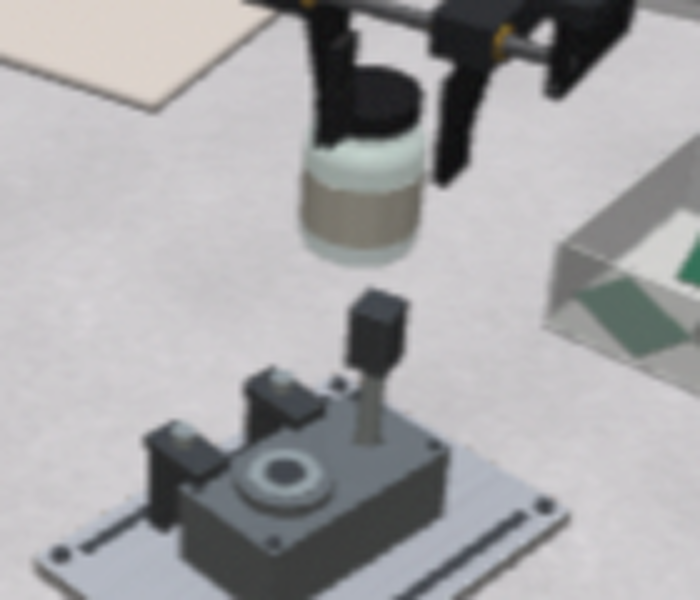

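View pics/w14.png

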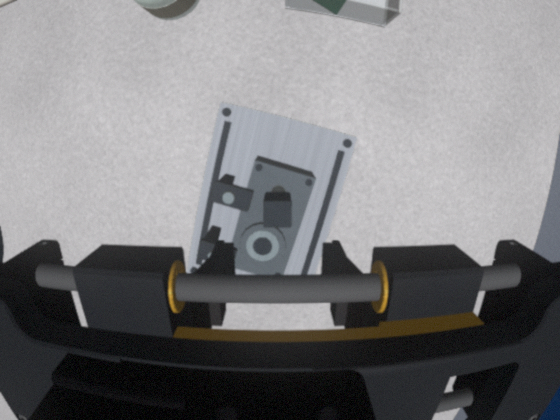

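View pics/t14.png

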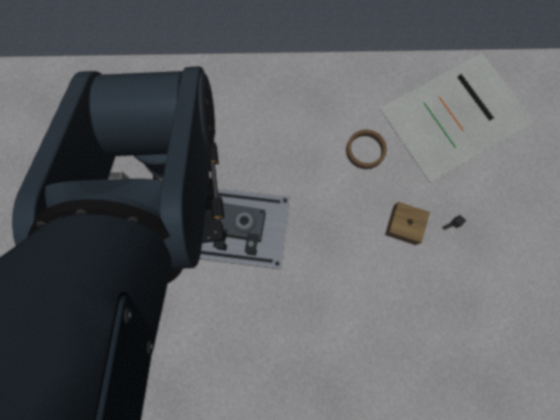

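The pin is upright and seated: the head-top centre is at about (380,302) in the crop, against (378,300) predicted for a pin on the bottom. The jar, tray and tape are where they were, and the gripper is clear. Handing in.

```bash
python3 -c "
from rig import hand_in,read_state
print(hand_in());print(read_state()['time_s'])"
```

```text
the job is handed in; nothing more can be done
None
the job is handed in; nothing more can be done
```

The pin stands on the bottom of the dowel hole, let go, and the job is handed in; the last reading before that was 31 s.

- **Touches:** I took the pin from the holder and rested its shaft on the long side at the hole end (about 3.3 N), the same side at the ring end (3 to 4.8 N), then the middle of the ring-end face (4 to 5 N). Each touch lasted about a second.
- **Housing found:** it is turned about -0.04 rad on the plate, with the hole at plate x = +33.6 mm, y = -6.6 mm. The camera estimates of the hole agreed to about 2 mm.
- **Insertion:** the pin went in with no side force and touched bottom at the expected height. The upward push there was about 3 N, and I then opened the gripper and lifted clear.
- **Last checks:** the pin is upright and seated, with its head within about 1 pixel of where the camera should see it. The jar, tape and tray looked unmoved, by eye rather than measured, and the tray was only partly in view at the end. The gripper is well above everything.
- **Uncertainty:** force readings were noisy by about 1 N, so I judged the first contact in each touch mainly from the moment readings. No check failed or disagreed, and no verdict was reported.

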